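Pack the lining strips into the lidded till, release its stay and close it

ROBOT

A 7-joint arm with a two-finger parallel gripper is mounted at the origin on a cart in front of the work surface, level with it; the furniture and walls round the work are solid. World frame = base frame: x ahead of the robot, y to its left, z up, the work surface at z = 0. Lengths are in mm, angles in rad, forces in N, time in s.
With the tool pointing down it reaches from about 350 to 775 mm from the base axis. Payload 3.1 kg.
Tool frame: the origin (TCP) lies between the finger pads; the fingertips stand 22 mm ahead of it and the grasp point (between the pads) lies 3 mm ahead of it; z points along the fingers, y is the line along which they close (so a half turn about z gives the same grasp; the last joint's range is limited). The gripper opens to 85 mm and grips with 20 to 120 N. Pads are 22 mm wide; open, the fingers measure 114 mm over their backs; the gripper's body (76 mm by 85 mm) begins 54 mm behind the grasp point. The pads swing forward as they close: fully open they stand 13 mm farther back than shut.
Start: joints at [1.15, 0.311, 0.014, 1.512, -0.004, 1.319, -0.027], TCP at [203.427, -511.013, 253.304] pointing down, gripper open.
Joint ranges: [-2.7, 2.7], [-0.3, 1.91], [-1.27, 1.3], [0.12, 2.57], [-1.44, 4.58], [0.2, 2.03], [-3.05, 3.05]. Speed limits (rad/s): [2.79, 2.79, 3.14, 3.14, 3.14, 3.14, 3.14].

INTERFACE

Orientations are given as a rotation vector (axis times angle).
In Python, from rig import monitor, cams, order, nets gives the robot as it stands.
- The arm moves only by the shell command python3 -m pendant 'ROWS' [FORCE]. ROWS is JSON, a list of rows, each an object of numbers: "dx", "dy", "dz": the shift along the tool's x, y, z in units of 50 mm (1.0 is 50 mm); "rx", "ry", "rz": the turn, a rotation vector about the tool's x, y, z in units of 8 degrees (1.0 is 8 degrees); "grip": the closure in counts, from 0 (fully open) to 255 (shut). In form: [{"dx": .., "dy": .., "dz": .., "rx": .., "ry": .., "rz": .., "grip": ..}, ...]. A call has 1 to 8 rows; each row shifts and turns the commanded pose from where the row before left it, along the tool's axes as they then stand; what a row does not reach is not made up. A row lasts 1/10 s, in which the tool goes at most 50 mm and 8.59 degrees, less where a joint would pass 70% of its speed; a pose out of reach is approached as far as the arm can. A call is refused whole if a number of a shift passes 1 or a number of a turn 1, either way. A call with a gripper value outside its range is refused whole. The fingers move at their own pace and stop on an object; FORCE is the grip in N (left out, the last holds). Time passes only in rows, so rows that do not move let the fingers close. It gives the time, the measured TCP pose, the force, the opening and the grip force at its end, in the units of the state.
- monitor.get_state(): the state, without advancing time (a new reading comes with each control period).
- cams.get_image(name): name is "scene" or "top" or "wrist"; returns a dict with "img" (400x640x3 uint8, red, green, blue), "K" (3x3 intrinsics, pixels), "world_from_camera" (4x4, takes a point from camera to world coordinates). Camera axes: x right, y up, looking along -z (the intrinsics and any distortion apply to the point x, -y, -z); pixel columns grow to the right and rows downward; lengths in mm; the calibration is good to about 2 mm. A picture is of the moment at which its call begins. There is no depth.
- order.job_done(): hands the job in; it is judged then, once.
Trained networks look in the newest picture that a camera, given by its name, has taken for a name from the list of things; names that differ only in an ending like _2 or _b are one class to them, and where a whole thing is asked for, a point or a joint stands for the part that bears it (a point fixed in the world has none). Each returns a list of dicts, best first, with "confidence" (0 to 1); they miss things now and then, are a little off and sometimes report something else, mostly with a low value. They report only what shows in the picture. A call takes as long as a camera call. They do not tell look-alikes from the thing itself.
- nets.spot_in(camera, label): "centre" ([column, row] in pixels, amid what is visible of it).
- nets.mark_of(camera, label): "centre" ([column, row] in pixels: a listed point, or the origin of a listed thing).
The state is a dict: "clock": time; "qpos": joint angles; "joint_velocities": joint speeds; "joint_efforts": joint torques, N m; "position": TCP position; "eef_rot": TCP orientation; "contact_force": force on the tool from outside, world axes, zero at the start; "ft_torque": the same for the moment, N m; "gripper_width": finger opening in mm; "grip_force": force on a finger pad.
Only numpy, scipy, OpenCV 4.12 (cv2) and the standard library are available. Lean on these libraries where they do the work, as an engineer would, in place of code of your own. Each camera call takes 0.05 s, during which the arm holds its last target. There are 200 camera calls.

TASK

With the drawer still pulled out, take every lining strip out of the upright wooden holder and lay it flat inside the drawer. Then swing the stay that locks the lid up until it stands about upright, fold the lid down until it is fully shut, and last push the drawer fully home. Leave the holder standing and the other things on the cart where they are.

Things in the scene. Friction and masses are not known exactly. Their poses are not given: they have to be found in the camera images.
- holder: Upright dark-wood holder block, loose but heavy (1.6 kg), 62 mm (own x) by 94 mm (own y) by 78 mm tall; origin at the centre of its underside. Four rectangular wells open upward, centred at own x = +-13.5 mm, y = +-27 mm, each 21 by 23 mm wide; the well floors are 30 mm above the table (48 mm deep). It can be knocked aside and may then have to be looked for again.
- drawer_floor (a point): Centre of the inner floor of the till's plywood drawer; moves with the drawer. Its x axis runs along the lid hinge, its y axis points out of the till, the way the drawer pulls out, z up. The inside is 128 mm (x) by 148 mm (y) and 42 mm deep, side and rear walls 6 mm thick (front 15 mm in all); the rim is 42 mm above this point, this point about 14 mm above the table. The drawer slides in an open-topped wooden housing 164 mm (x) by 175 mm (y), 46 mm tall, fixed to the table.
- drawer_front (a point): Centre of the outer face of the drawer's front board (162 mm wide, 48 mm tall, centre about 32 mm above the table); push on this face, towards -y of drawer_floor, to slide the drawer in. A thin brass pull (looks only) stands 10 mm out from the face.
- drawer (a joint): Drawer slide in m: 0 fully home in the housing, 0.095 pulled out to its stop. Stays where it is left; takes about 4 N to move.
- lid (a joint): Lid hinge in rad: 0 flat shut on the drawer rim, about 1.5 standing upright as at the start, 1.56 its stop. Stiff: it stays at any angle and takes about 1 N at its tab to fold. While the stay is down the lid cannot fold below about 1.35.
- lid_hinge (a point): Middle of the lid's hinge line, on the rear rim of the drawer (48 mm above the drawer's underside, at y = -80 mm of drawer_floor). Axes turn with the lid: x along the hinge, y from the hinge towards the lid's free edge, z out of the lid's outer face. With the lid shut its axes are those of drawer_floor; opening raises the free edge about +x. The lid is plywood 126 mm wide (from x = -56 to +70 mm), reaches 166 mm from the hinge and is 7 mm thick (z 1 to 8 mm).
- lid_tab (a point): Grip point of the wooden pull tab at the middle of the lid's free edge, 190 mm from the hinge line; turns with the lid. The tab is 24 mm wide (along the hinge), 7 mm thick and reaches from 166 to 205 mm from the hinge; pinched across its 24 mm it can turn between the fingers. Its point lies 21 mm beyond the drawer's front face when the lid is shut.
- stay (a joint): Steel stay on the -x side of the drawer, in rad: 0 down, its end butting against a brass peg on the lid's side edge and so locking the lid; swings up to 1.6 (past upright). Stays at any angle; takes about 2 N at its tab.
- stay_pivot (a point): Pivot of the stay, on a steel bracket above the drawer's side wall: at x = -65 mm, y = +45 mm of drawer_floor, 74 mm above drawer_floor. The stay is a bar 8 mm wide (x), 10 mm tall and about 120 mm long that reaches from here level towards the lid (-y); its free end swings up about the drawer's -x axis.
- stay_tab (a point): Grip point on the upright steel tab on the bar, 50 mm from the pivot and 18 mm above the bar's middle line; turns with the stay. The tab is 10 mm thick (x), 30 mm long (y) and reaches 27 mm above the bar's middle line: pinch it across x from above and carry it round the pivot in an arc.
- stick1: Kerfed wooden lining strip, 118 mm long (own z), 14 mm wide (own x), 16 mm thick (own y), about 30 g; origin on its middle line, 45 mm from one end: the strip reaches 45 mm to own -z and 73 mm to own +z. At the start it stands on end in one of the holder's wells, own z up; it may be absent.
- stick2: Kerfed wooden lining strip, 122 mm long (own z), 14 mm wide (own x), 16 mm thick (own y), about 30 g; origin on its middle line, 45 mm from one end: the strip reaches 45 mm to own -z and 77 mm to own +z. At the start it stands on end in one of the holder's wells, own z up; it may be absent.
- stick3: Kerfed wooden lining strip, 118 mm long (own z), 14 mm wide (own x), 16 mm thick (own y), about 30 g; origin on its middle line, 45 mm from one end: the strip reaches 45 mm to own -z and 73 mm to own +z. At the start it stands on end in one of the holder's wells, own z up; it may be absent.
- stick4: Kerfed wooden lining strip, 108 mm long (own z), 14 mm wide (own x), 16 mm thick (own y), about 30 g; origin on its middle line, 45 mm from one end: the strip reaches 45 mm to own -z and 63 mm to own +z. At the start it stands on end in one of the holder's wells, own z up; it may be absent.
- tape: Roll of masking tape, 50 mm across, 19 mm tall, a bystander right of the holder; origin at the centre of its underside. It and the holder stand between a stack of boards (nearer the robot, top 144 mm above the table, far edge at about x = 0.37 m) and a fixed blue bin (160 mm tall, from about x = 0.47 m).
- caul: Small notched clamping caul, 98 by 21 by 25 mm, a bystander behind the till; origin at the centre of its underside. A fixed level pipe runs overhead along y at about x = 0.645 m, its underside 570 mm above the table: mind the wrist.
Not all that is in view belongs to the job. What is shaped like the stick2 but yellow is not meant. Leave any turquoise look-alike of the stick4 alone.

How it is judged:
By the outcome, as a careful person would: the job done as asked, in the order asked, and still so for the second after the job is handed in, with the robot touching nothing.
Of stick1, stick2, stick3, stick4 only 3 to 4 are there at a start; the rules pass over those that are not, and their reading is None.
At some moment in a run one of holder may be knocked a few centimetres aside while the robot is not near it.
It also fails if it takes over 210 s, if anything falls off the work surface, if the arm or the gripper's body presses on something with over 40 N, if the wrist force passes 120 N, or if a joint passes its speed limit or range.

## Working session

There is one attempt and no reset: what is moved stays moved. The work goes in short steps, Python scripts to look and compute and a shell command to move; the robot and the scene stay as the last step left them, time stands still between calls to the robot, and variables do not carry over. Pictures are saved under pics/ and viewed, at most 14 in all, crops included, and the job is handed in when it is done.

```bash
ls; mkdir -p pics; cat > h.py <<'E'
import numpy as np, cv2, sys
from scipy.spatial.transform import Rotation as R
from rig import monitor, cams, order, nets
def shot(n,f=None):
    d=cams.get_image(n)
    if f: cv2.imwrite('pics/'+f,d['img'][:,:,::-1])
    return d
def ray(d,p):
    K=d['K'];T=np.array(d['world_from_camera'])
    v=np.array([(p[0]-K[0][2])/K[0][0],-(p[1]-K[1][2])/K[1][1],-1.])
    return T[:3,3],T[:3,:3]@v
def onz(d,p,z):
    o,v=ray(d,p);return o+v*(z-o[2])/v[2]
def tri(ds,ps):
    A=np.zeros((3,3));b=np.zeros(3)
    for d,p in zip(ds,ps):
        o,v=ray(d,p);v=v/np.linalg.norm(v);M=np.eye(3)-np.outer(v,v);A+=M;b+=M@o
    return np.linalg.solve(A,b)
def proj(d,X):
    T=np.linalg.inv(np.array(d['world_from_camera']));c=T[:3,:3]@X+T[:3,3]
    K=d['K'];return [K[0][2]+K[0][0]*c[0]/-c[2],K[1][2]+K[1][1]*-c[1]/-c[2]]
def st():
    s=monitor.get_state();r=R.from_rotvec(s['eef_rot']).as_matrix()
    print('t',s['clock'],'p',np.round(s['position'],1),'x',r[:,0].round(2),'y',r[:,1].round(2),'z',r[:,2].round(2),'F',np.round(s['contact_force'],1),'w',s['gripper_width'],s['grip_force']);return s
E
python3 - <<'E'
from h import *
np.set_printoptions(suppress=True,precision=1)
a=shot('scene','s0.png');b=shot('top','t0.png')
st()
for d in(a,b):print(d['K'],d['world_from_camera'],[k for k in d])
for l in ['holder','drawer_floor','drawer_front','lid_hinge','lid_tab','stay_pivot','stay_tab','stick1','stick2','stick3','stick4','tape','caul']:
    A=nets.mark_of('scene',l);B=nets.mark_of('top',l)
    f=lambda L:[(np.round(x['centre']).tolist(),round(x['confidence'],2)) for x in L[:5]]
    print(l,f(A),f(B), tri([a,b],[A[0]['centre'],B[0]['centre']]) if A and B else '')
E
```

```text
pics
t 0.1 p [ 203.2 -510.4  252.3] x [ 0.9  0.4 -0. ] y [ 0.4 -0.9 -0. ] z [-0.  0. -1.] F [0.7 0.5 0.4] w 85.32293970608038 0.0
[[403.9   0.  319.3]
 [  0.  403.9 199.6]
 [  0.    0.    1. ]] [[   0.7    0.5   -0.5   37.8]
 [  -0.7    0.4   -0.6 -563.3]
 [  -0.     0.8    0.6  713.7]
 [   0.     0.     0.     1. ]] ['img', 'K', 'world_from_camera']
[[377.6   0.  320.1]
 [  0.  377.6 197.9]
 [  0.    0.    1. ]] [[   0.     1.    -0.1  491.8]
 [  -1.     0.     0.   -12.6]
 [   0.     0.1    1.  1022.9]
 [   0.     0.     0.     1. ]] ['img', 'K', 'world_from_camera']
holder [([302.0, 274.0], 0.75), ([255.0, 193.0], 0.62)] [([352.0, 252.0], 0.96)] [ 413.2 -105.4   -7.6]
drawer_floor [([241.0, 188.0], 0.64)] [([233.0, 225.0], 0.63), ([345.0, 258.0], 0.22)] [480.9 209.2  29.2]
drawer_front [([221.0, 174.0], 0.56)] [([196.0, 223.0], 0.58)] [484.1 308.9  26.3]
lid_hinge [([256.0, 194.0], 0.92), ([302.0, 276.0], 0.61)] [([259.0, 228.0], 0.91), ([370.0, 257.0], 0.61)] [477.  134.7  53.4]
lid_tab [] [] 
stay_pivot [([220.0, 171.0], 0.74), ([208.0, 178.0], 0.71), ([300.0, 276.0], 0.17)] [([
[... 682 characters left out ...]
]
stick3 [([311.0, 251.0], 0.77), ([393.0, 282.0], 0.67), ([293.0, 243.0], 0.62), ([346.0, 284.0], 0.57), ([306.0, 261.0], 0.55)] [([424.0, 220.0], 0.62), ([368.0, 256.0], 0.5), ([398.0, 250.0], 0.5), ([342.0, 260.0], 0.45), ([366.0, 248.0], 0.44)] [ 439.7 -214.8  162.2]
stick4 [([311.0, 251.0], 0.77), ([393.0, 282.0], 0.67), ([293.0, 243.0], 0.62), ([346.0, 284.0], 0.57), ([306.0, 261.0], 0.55)] [([424.0, 220.0], 0.62), ([368.0, 256.0], 0.5), ([398.0, 250.0], 0.5), ([342.0, 260.0], 0.45), ([366.0, 248.0], 0.44)] [ 439.7 -214.8  162.2]
tape [([373.0, 325.0], 0.53)] [([426.0, 249.0], 0.62)] [ 422.5 -305.8   -2.4]
caul [([373.0, 328.0], 0.44)] [([237.0, 154.0], 0.61)] [  940.4   268.1 -1098.3]
```

View pics/s0.png

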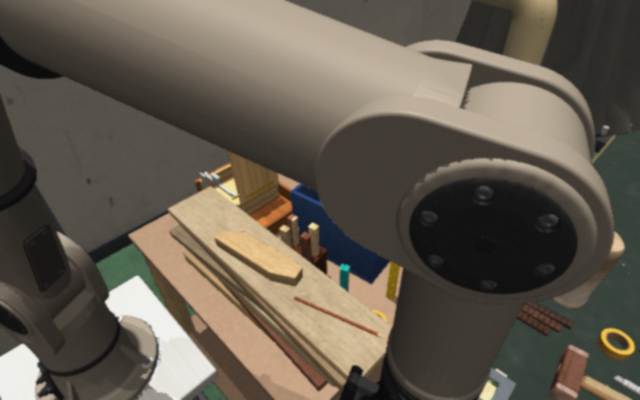

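View pics/t0.png

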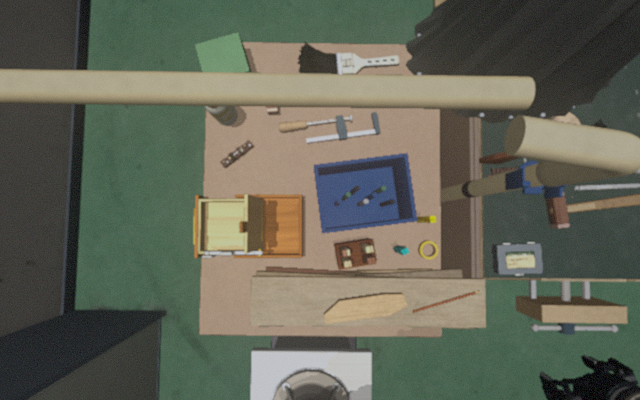

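The scene view shows the holder with its strips at about (300,245), a turquoise look-alike at (345,275) and a yellow one at (393,280). In the top view the till is at (250,225) with the drawer pulled out to the left, the holder at (356,253), turquoise at (401,250) and yellow at (427,219). I'll enlarge the holder before reaching for anything.

```bash
python3 - <<'E'
import cv2,numpy as np
a=cv2.imread('pics/s0.png')[205:305,250:410];b=cv2.imread('pics/t0.png')[180:280,310:450];c=cv2.imread('pics/t0.png')[180:280,180:320]
r=lambda i,w,h:cv2.resize(i,(w,h),interpolation=cv2.INTER_CUBIC)
cv2.imwrite('pics/c0.png',np.vstack([r(a,480,300),np.zeros((1,480,3),np.uint8)])) 
cv2.imwrite('pics/c0.png',np.hstack([r(a,480,300)[:, :380],r(b,420,300)]))
E
```

```text
(no output)
```

View pics/c0.png

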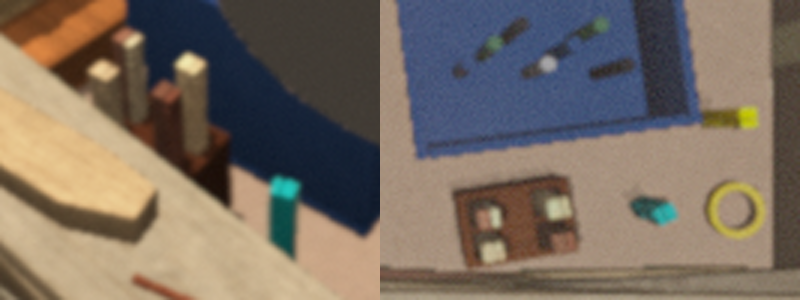

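```bash
cat >> h.py <<'E'
def delta(p,yaw=None):
    "rows units to reach world p (mm) with tool down, closing axis yaw (deg, mod 180)"
    s=st();r=R.from_rotvec(s['eef_rot']).as_matrix()
    print('dxyz/50',np.round(r.T@(np.array(p)-s['position'])/50,2))
    if yaw is not None:
        c=np.degrees(np.arctan2(r[1,1],r[0,1]));e=(c-yaw+90)%180-90  # tool z is down: +rz turns yaw negative
        print('rz/8deg',round(e/8,2),'yaw now',c)
E
python3 - <<'E'
from h import *
d=shot('top')
P=[onz(d,p,78)[:2] for p in [(335,243.3),(372.7,239.3),(376,261.7),(339.3,268.3)]]
print(np.round(P,1),np.mean(P,0))
e=(P[0]-P[1])/1; f=P[3]-P[2]; print('holder y axis yaw',[np.degrees(np.arctan2(v[1],v[0])) for v in (e,f)], [np.linalg.norm(v) for v in(e,f,P[0]-P[3],P[1]-P[2])])
for p in [(347,252),(347.7,263.3),(368.3,249),(370,259.7)]:print(onz(d,p,145))
delta([np.mean(P,0)[0],np.mean(P,0)[1],250],90)
E
```

```text
[[ 440.3  -56.9]
 [ 451.4 -150.8]
 [ 396.1 -159.2]
 [ 378.8  -68.2]] [ 416.64400994 -108.75849216]
holder y axis yaw [np.float64(96.72193817741595), np.float64(100.76482720112058)] [np.float64(94.54106054905671), np.float64(92.64187736916011), np.float64(62.513329099584155), np.float64(55.88470402630336)]
[424.30526792 -81.67253506 145.        ]
[398.4602257  -83.49517269 145.        ]
[ 431.78751591 -130.88131522  145.        ]
[ 407.30537741 -134.91566222  145.        ]
t 1.45 p [ 203.4 -511.   253.3] x [ 0.93  0.37 -0.  ] y [ 0.37 -0.93  0.  ] z [-0. -0. -1.] F [ 0.6  0.9 -0.1] w 85.19665736381708 0.0
dxyz/50 [ 6.94 -5.9   0.07]
rz/8deg 2.71 yaw now -68.29546543351078
```

```bash
python3 -m pendant '[{"dx":0.69,"dy":-0.59,"dz":-0.1},{"dx":0.69,"dy":-0.59,"dz":-0.1},{"dx":0.69,"dy":-0.59,"dz":-0.1},{"dx":0.69,"dy":-0.59,"dz":-0.1},{"dx":0.69,"dy":-0.59,"dz":-0.1},{"dx":0.69,"dy":-0.59,"dz":-0.1},{"dx":0.69,"dy":-0.59,"dz":-0.1},{"dx":0.69,"dy":-0.59,"dz":-0.1}]'
python3 -m pendant '[{"dx":0.69,"dy":-0.59,"dz":-0.1},{"dx":0.69,"dy":-0.59,"dz":-0.1},{"rz":0.9},{"rz":0.9},{"dx":0}]'
python3 - <<'E'
from h import *
delta([416.6,-108.8,250],98.5)
w=shot('wrist','w1.png')
print(w['K'],np.round(w['world_from_camera'],2))
for l in('holder','stick1'):
    for x in nets.mark_of('wrist',l)[:6]: print(l,np.round(x['centre']),round(x['confidence'],2), onz(w,x['centre'],0 if l=='holder' else 75).round(1))
for x in nets.spot_in('wrist','stick1')[:6]: print('spot',np.round(x['centre']),round(x['confidence'],2))
E
```

```text
t 1.45 p [ 203.4 -511.   253.3] x [ 0.93  0.37 -0.  ] y [ 0.37 -0.93  0.  ] z [-0. -0. -1.] F [ 0.6  0.9 -0.1] w 85.19665736381708 0.0
dxyz/50 [ 6.94 -5.9   0.07]
rz/8deg 1.65 yaw now -68.29546543351078
[[294.51688459   0.         322.95455422]
 [  0.         294.51688459 198.54007576]
 [  0.           0.           1.        ]] [[ 3.7000e-01  8.9000e-01  2.8000e-01  2.7397e+02]
 [-9.3000e-01  3.5000e-01  1.1000e-01 -4.8299e+02]
 [ 0.0000e+00 -3.0000e-01  9.5000e-01  3.7228e+02]
 [ 0.0000e+00  0.0000e+00  0.0000e+00  1.0000e+00]]schema error: expected keys dx, dy, dz, rx, ry, rz, grip
schema error: expected keys dx, dy, dz, rx, ry, rz, grip
```

View pics/w1.png

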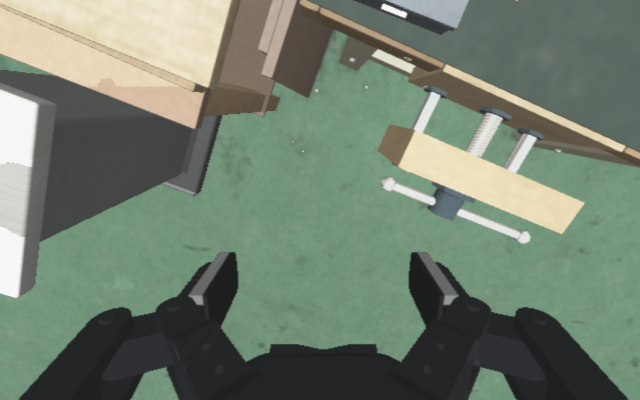

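The move was refused because every row needs all seven keys. The wrist picture shows only the floor beside the cart, with the fingers at the bottom edge.

```bash
python3 -m pendant '[{"dx":0.69,"dy":-0.59,"dz":-0.1,"rx":0,"ry":0,"rz":0,"grip":0},{"dx":0.69,"dy":-0.59,"dz":-0.1,"rx":0,"ry":0,"rz":0,"grip":0},{"dx":0.69,"dy":-0.59,"dz":-0.1,"rx":0,"ry":0,"rz":0,"grip":0},{"dx":0.69,"dy":-0.59,"dz":-0.1,"rx":0,"ry":0,"rz":0,"grip":0},{"dx":0.69,"dy":-0.59,"dz":-0.1,"rx":0,"ry":0,"rz":0,"grip":0},{"dx":0.69,"dy":-0.59,"dz":-0.1,"rx":0,"ry":0,"rz":0,"grip":0},{"dx":0.69,"dy":-0.59,"dz":-0.1,"rx":0,"ry":0,"rz":0,"grip":0},{"dx":0.69,"dy":-0.59,"dz":-0.1,"rx":0,"ry":0,"rz":0,"grip":0}]'
python3 -m pendant '[{"dx":0.69,"dy":-0.59,"dz":-0.1,"rx":0,"ry":0,"rz":0,"grip":0},{"dx":0.69,"dy":-0.59,"dz":-0.1,"rx":0,"ry":0,"rz":0,"grip":0},{"dx":0,"dy":0,"dz":0,"rx":0,"ry":0,"rz":0.85,"grip":110},{"dx":0,"dy":0,"dz":0,"rx":0,"ry":0,"rz":0.8,"grip":110},{"dx":0,"dy":0,"dz":0,"rx":0,"ry":0,"rz":0,"grip":110},{"dx":0,"dy":0,"dz":0,"rx":0,"ry":0,"rz":0,"grip":110},{"dx":-0.8,"dy":0,"dz":0,"rx":0,"ry":0,"rz":0,"grip":110},{"dx":0,"dy":0,"dz":0,"rx":0,"ry":0,"rz":0,"grip":110}]'
python3 - <<'E'
from h import *
delta([416.6,-108.8,250],98.5)
w=shot('wrist','w2.png')
for l in('holder','stick1'):
    for x in nets.mark_of('wrist',l)[:6]: print(l,np.round(x['centre']),round(x['confidence'],2), onz(w,x['centre'],0 if l=='holder' else 75).round(1))
for x in nets.spot_in('wrist','stick1')[:6]: print('spot',np.round(x['centre']),round(x['confidence'],2))
E
```

```text
clock: 2.45
position: [373.1, -188.0, 293.8]
eef_rot: [3.084, 0.591, 0.001]
contact_force: [1.3, -1.1, -0.2]
gripper_width: 85.8
grip_force: 0.0
clock: 3.25
position: [371.2, -116.6, 302.5]
eef_rot: [3.133, 0.229, -0.008]
contact_force: [0.4, -0.6, -1.2]
gripper_width: 48.6
grip_force: 0.0
t 3.25 p [ 371.2 -116.6  302.5] x [ 0.99  0.15 -0.  ] y [ 0.15 -0.99  0.  ] z [-0. -0. -1.] F [ 0.4 -0.6 -1.2] w 48.59470894717479 0.0
dxyz/50 [ 0.93 -0.02  1.04]
rz/8deg -0.02 yaw now -81.6476678433986
holder [325. 130.] 0.58 [ 412.9 -113.5    0. ]
holder [295. 144.] 0.48 [387.6 -75.    0. ]
stick1 [293. 123.] 0.94 [421.6 -75.5  75. ]
stick1 [343. 146.] 0.91 [ 405.1 -135.9   75. ]
stick1 [411. 139.] 0.91 [ 424.3 -212.5   75. ]
stick1 [297. 145.] 0.81 [397.4 -82.3  75. ]
stick1 [343. 122.] 0.78 [ 431.  -131.6   75. ]
stick1 [480.  79.] 0.66 [ 498.2 -271.2   75. ]
spot [418. 140.] 0.97
spot [292. 126.] 0.91
spot [295. 147.] 0.9
spot [345. 152.] 0.89
spot [497.  78.] 0.88
spot [345. 124.] 0.64
```

View pics/w2.png

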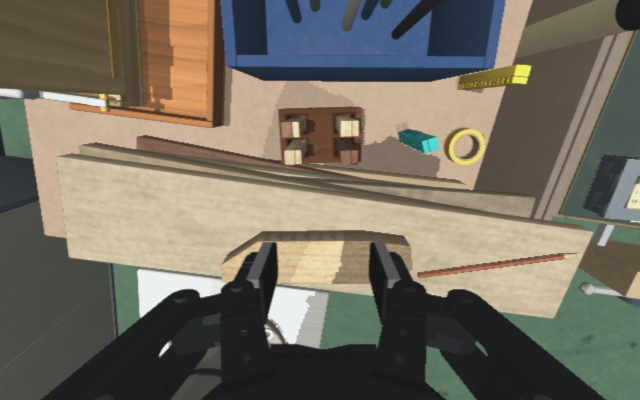

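All four strips stand in the holder, at pixels (293,123), (297,145), (343,122) and (343,146). The turquoise one at (418,140) and the yellow one at (495,78) stand outside it, so they are the look-alikes. I'll take the far-right strip at (343,122) first.

```bash
python3 -m pendant '[{"dx":0.6,"dy":0.24,"dz":0.3,"rx":0,"ry":0,"rz":0,"grip":120},{"dx":0.55,"dy":0.23,"dz":0.7,"rx":0,"ry":0,"rz":0,"grip":120},{"dx":0,"dy":0,"dz":0.9,"rx":0,"ry":0,"rz":0,"grip":120},{"dx":0,"dy":0,"dz":0.6,"rx":0,"ry":0,"rz":0,"grip":120},{"dx":0,"dy":0,"dz":0,"rx":0,"ry":0,"rz":0,"grip":120}]'
python3 - <<'E'
from h import *
delta([431.4,-131.2,125],98.5)
w=shot('wrist','w3.png')
E
```

```text
clock: 3.95
position: [432.9, -128.8, 174.0]
eef_rot: [-3.128, -0.235, 0.014]
contact_force: [-0.2, -0.4, -0.2]
gripper_width: 45.3
grip_force: 0.0
t 3.95 p [ 432.9 -128.8  174. ] x [ 0.99  0.15 -0.01] y [ 0.15 -0.99 -0.01] z [-0.01  0.   -1.  ] F [-0.2 -0.4 -0.2] w 45.32428346130957 0.0
dxyz/50 [-0.03  0.05  0.98]
rz/8deg 0.01 yaw now -81.41406012571412
```

View pics/w3.png

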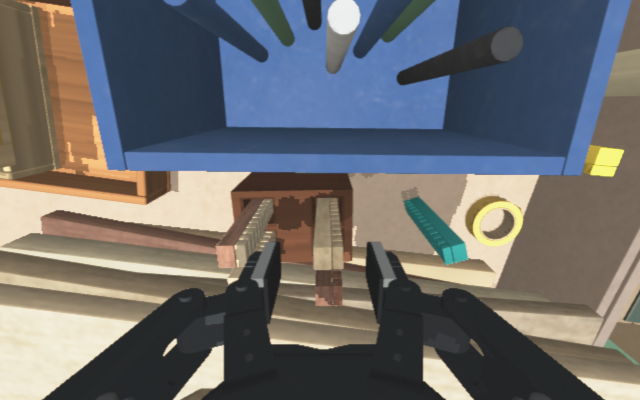

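The strip stands midway between the fingers at about (327,250), and the neighbours clear on both sides. Going down to close.

```bash
python3 -m pendant '[{"dx":0,"dy":0.03,"dz":0.5,"rx":0,"ry":0,"rz":0,"grip":120},{"dx":0,"dy":0,"dz":0.45,"rx":0,"ry":0,"rz":0,"grip":120},{"dx":0,"dy":0,"dz":0,"rx":0,"ry":0,"rz":0,"grip":255},{"dx":0,"dy":0,"dz":0,"rx":0,"ry":0,"rz":0,"grip":255},{"dx":0,"dy":0,"dz":0,"rx":0,"ry":0,"rz":0,"grip":255},{"dx":0,"dy":0,"dz":0,"rx":0,"ry":0,"rz":0,"grip":255},{"dx":0,"dy":0,"dz":0,"rx":0,"ry":0,"rz":0,"grip":255}]' 60
python3 -m pendant '[{"dx":0,"dy":0,"dz":-0.3,"rx":0,"ry":0,"rz":0,"grip":255},{"dx":0,"dy":0,"dz":-0.6,"rx":0,"ry":0,"rz":0,"grip":255},{"dx":0,"dy":0,"dz":-0.8,"rx":0,"ry":0,"rz":0,"grip":255},{"dx":0,"dy":0,"dz":-0.9,"rx":0,"ry":0,"rz":0,"grip":255},{"dx":0,"dy":0,"dz":-0.9,"rx":0,"ry":0,"rz":0,"grip":255},{"dx":0,"dy":0,"dz":-0.5,"rx":0,"ry":0,"rz":0,"grip":255},{"dx":0,"dy":0,"dz":0,"rx":0,"ry":0,"rz":0,"grip":255}]'
python3 - <<'E'
from h import *
t=shot('top');s=shot('scene')
for l in ['drawer_floor','drawer_front','lid_hinge','lid_tab','stay_pivot','stay_tab']:
    for n,d in(('top',t),('scene',s)):
        for x in nets.mark_of(n,l)[:2]: print(l,n,np.round(x['centre'],1),round(x['confidence'],2), onz(d,x['centre'],{'drawer_floor':14,'drawer_front':32,'lid_hinge':56,'lid_tab':245,'stay_pivot':88,'stay_tab':106}[l]).round(1))
cv2.imwrite('pics/t3.png',cv2.resize(t['img'][170:290,160:400,::-1],(720,360),interpolation=cv2.INTER_CUBIC))
E
```

```text
clock: 4.7
position: [437.7, -131.8, 132.8]
eef_rot: [3.131, 0.233, 0.007]
contact_force: [0.3, -0.1, 6.3]
gripper_width: 15.1
grip_force: 59.5
clock: 5.4
position: [438.1, -131.8, 335.5]
eef_rot: [3.129, 0.233, 0.014]
contact_force: [0.8, 0.5, -1.3]
gripper_width: 15.5
grip_force: 58.9
drawer_floor top [234.3 226.2] 0.74 [478.8 208.5  14. ]
drawer_floor scene [241.1 189.1] 0.66 [488.7 223.9  14. ]
drawer_front top [193.5 225.6] 0.7 [479.2 311.   32. ]
drawer_front top [206.5 251. ] 0.39 [413.8 275.   32. ]
drawer_front scene [220.  176.7] 0.76 [469.3 292.8  32. ]
drawer_front scene [300.6 273.6] 0.32 [ 391.8 -126.7   32. ]
lid_hinge top [260.3 226.5] 0.76 [479.4 133.1  56. ]
lid_hinge top [206.6 251.1] 0.52 [415.4 267.8  56. ]
lid_hinge scene [255.2 190.7] 0.69 [483.2 144.4  56. ]
lid_tab top [240.9 222.6] 0.6 [489.3 144.6 245. ]
lid_tab top [194.9 227.7] 0.45 [477.7 238.4 245. ]
lid_tab scene [244.5 129.1] 0.77 [476.4 136.7 245. ]
stay_pivot top [205.4 249.6] 0.66 [421.6 261.6  88. ]
stay_pivot scene [204.7 178.6] 0.76 [401.8 244.5  88. ]
stay_pivot scene [293.  244.4] 0.22 [405. -93.  88.]
stay_tab top [226.1 250.3] 0.58 [421.8 206.5 106. ]
stay_tab top [235.1 226.4] 0.51 [479.5 186.4 106. ]
stay_tab scene [217.2 173.4] 0.67 [425.5 216.9 106. ]
```

View pics/t3.png

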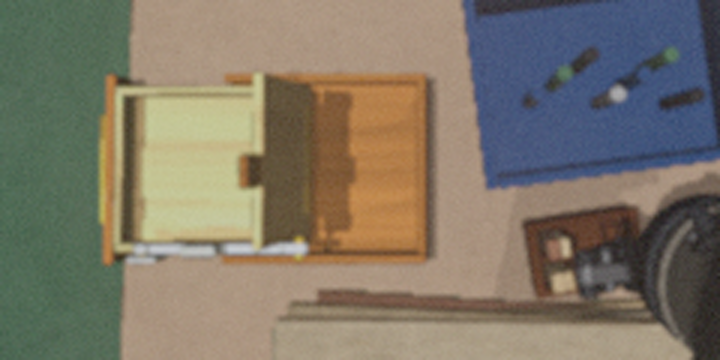

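The top view shows the till lined up with the world axes, with the drawer open to the left. The drawer's inner rim spans about columns 200–246 and rows 202–251, the lid stands upright at columns 245–250, and the stay runs along row 253.

```bash
python3 - <<'E'
from h import *
np.set_printoptions(suppress=True,precision=1)
d=shot('top')
g=lambda c,r,z:onz(d,(c/3+160,r/3+170),z)
print('front outer',g(105,75,56),g(105,262,56));print('front inner',g(122,97,56),g(122,243,56))
print('housing far-right',g(428,75,46),g(428,262,46),'left',g(226,75,46),g(226,262,46))
print('tab top',g(242,170,262),'lid top far',g(257,75,222),g(257,250,222))
print('stay ends',g(133,250,88),g(305,250,88))
E
```

```text
front outer [557.7 302.   56. ] [399.4 296.6  56. ]
front inner [539.1 286.9  56. ] [415.5 282.8  56. ]
housing far-right [562.1  26.7  46. ] [401.7  24.2  46. ] left [559.8 201.1  46. ] [399.7 196.7  46. ]
tab top [481.2 141.4 262. ] lid top far [547.8 140.7 222. ] [424.9 137.5 222. ]
stay ends [412.4 263.9  88. ] [414.1 123.4  88. ]
```

```bash
python3 -m pendant '[{"dx":0,"dy":0,"dz":0,"rx":0,"ry":0,"rz":1,"grip":255},{"dx":0,"dy":0,"dz":0,"rx":0,"ry":0,"rz":1,"grip":255},{"dx":0,"dy":0,"dz":0,"rx":0,"ry":0,"rz":1,"grip":255},{"dx":0,"dy":0,"dz":0,"rx":0,"ry":0,"rz":1,"grip":255},{"dx":0,"dy":0,"dz":0,"rx":0,"ry":0,"rz":1,"grip":255},{"dx":0,"dy":0,"dz":0,"rx":0,"ry":0,"rz":1,"grip":255},{"dx":0,"dy":0,"dz":0,"rx":0,"ry":0,"rz":1,"grip":255},{"dx":0,"dy":0,"dz":0,"rx":0,"ry":0,"rz":1,"grip":255}]'
python3 -m pendant '[{"dx":0,"dy":0,"dz":0,"rx":0,"ry":0,"rz":1,"grip":255},{"dx":0,"dy":0,"dz":0,"rx":0,"ry":0,"rz":1,"grip":255},{"dx":0,"dy":0,"dz":0,"rx":0,"ry":0,"rz":1,"grip":255},{"dx":0,"dy":0,"dz":0,"rx":0,"ry":0,"rz":1,"grip":255},{"dx":0,"dy":0.5,"dz":0,"rx":0,"ry":0,"rz":0.3,"grip":255},{"dx":0,"dy":0.9,"dz":0,"rx":0,"ry":0,"rz":0,"grip":255},{"dx":-0.5,"dy":0.1,"dz":0,"rx":0,"ry":0,"rz":0,"grip":255},{"dx":0,"dy":0,"dz":0,"rx":0,"ry":0,"rz":0,"grip":255}]'
python3 - <<'E'
from h import *
s=delta([365,270,335],180); print(monitor.get_state()['qpos'])
E
```

```text
clock: 6.95
position: [435.9, -131.4, 330.8]
eef_rot: [2.776, -1.47, 0.0]
contact_force: [0.3, -0.2, -1.0]
gripper_width: 15.7
grip_force: 58.9
clock: 7.75
position: [360.0, -104.8, 331.3]
eef_rot: [-2.226, 2.215, -0.001]
contact_force: [1.1, 0.7, 0.4]
gripper_width: 15.3
grip_force: 58.9
t 7.75 p [ 360.  -104.8  331.3] x [ 0.01 -1.   -0.  ] y [-1.   -0.01 -0.  ] z [ 0.  0. -1.] F [1.1 0.7 0.4] w 15.326530482916208 58.930463790893555
dxyz/50 [-7.5  -0.14 -0.07]
rz/8deg 0.04 yaw now -179.70626802192558
[ 0.54426403 -0.08018776 -0.27972698  1.7612161  -0.02319616  1.45659376
 -2.86845223]
```

```bash
Z='x'; python3 -m pendant '[{"dx":0,"dy":0,"dz":0,"rx":0,"ry":0,"rz":-1,"grip":255},{"dx":0,"dy":0,"dz":0,"rx":0,"ry":0,"rz":-1,"grip":255},{"dx":0,"dy":0,"dz":0,"rx":0,"ry":0,"rz":-1,"grip":255},{"dx":0,"dy":0,"dz":0,"rx":0,"ry":0,"rz":-1,"grip":255},{"dx":0,"dy":0,"dz":0,"rx":0,"ry":0,"rz":-1,"grip":255},{"dx":0,"dy":0,"dz":0,"rx":0,"ry":0,"rz":-1,"grip":255},{"dx":0,"dy":0,"dz":0,"rx":0,"ry":0,"rz":-1,"grip":255},{"dx":0,"dy":0,"dz":0,"rx":0,"ry":0,"rz":-1,"grip":255}]' >/dev/null
python3 -m pendant '[{"dx":0,"dy":0,"dz":0,"rx":0,"ry":0,"rz":-1,"grip":255},{"dx":0,"dy":0,"dz":0,"rx":0,"ry":0,"rz":-1,"grip":255},{"dx":0,"dy":0,"dz":0,"rx":0,"ry":0,"rz":-1,"grip":255},{"dx":0,"dy":0,"dz":0,"rx":0,"ry":0,"rz":-1,"grip":255},{"dx":0,"dy":0,"dz":0,"rx":0,"ry":0,"rz":-1,"grip":255},{"dx":0,"dy":0,"dz":0,"rx":0,"ry":0,"rz":-1,"grip":255},{"dx":0,"dy":0,"dz":0,"rx":0,"ry":0,"rz":-1,"grip":255},{"dx":0,"dy":0,"dz":0,"rx":0,"ry":0,"rz":-1,"grip":255}]'
python3 -m pendant '[{"dx":0,"dy":0,"dz":0,"rx":0,"ry":0,"rz":-1,"grip":255},{"dx":0,"dy":0,"dz":0,"rx":0,"ry":0,"rz":-1,"grip":255},{"dx":0,"dy":0,"dz":0,"rx":0,"ry":0,"rz":-1,"grip":255},{"dx":0,"dy":0,"dz":0,"rx":0,"ry":0,"rz":-1,"grip":255},{"dx":0,"dy":0,"dz":0,"rx":0,"ry":0,"rz":-1,"grip":255},{"dx":0,"dy":0,"dz":0,"rx":0,"ry":0,"rz":-1,"grip":255},{"dx":0,"dy":0,"dz":0,"rx":0,"ry":0,"rz":-0.5,"grip":255},{"dx":0,"dy":0,"dz":0,"rx":0,"ry":0,"rz":0,"grip":255}]'
python3 - <<'E'
from h import *
s=delta([365,275,335],0); print(monitor.get_state()['qpos'])
E
```

```text
clock: 9.35
position: [361.3, -107.9, 330.8]
eef_rot: [2.966, 1.035, 0.0]
contact_force: [-0.2, 0.1, -0.4]
gripper_width: 15.2
grip_force: 58.9
clock: 10.15
position: [361.3, -107.8, 330.8]
eef_rot: [2.219, 2.223, -0.0]
contact_force: [1.1, 0.1, -0.2]
gripper_width: 15.3
grip_force: 58.9
t 10.15 p [ 361.3 -107.8  330.8] x [-0.  1. -0.] y [1. 0. 0.] z [ 0. -0. -1.] F [ 1.1  0.1 -0.2] w 15.315497145617654 58.91499102115631
dxyz/50 [ 7.66  0.09 -0.09]
rz/8deg 0.01 yaw now 0.11613242877641544
[ 0.39358654 -0.07761342 -0.13703458  1.76231164 -0.01048255  1.45590829
  0.26018514]
```

```bash
python3 -m pendant '[{"dx":0.95,"dy":0,"dz":0,"rx":0,"ry":0,"rz":0,"grip":255},{"dx":0.95,"dy":0,"dz":0,"rx":0,"ry":0,"rz":0,"grip":255},{"dx":0.95,"dy":0,"dz":0,"rx":0,"ry":0,"rz":0,"grip":255},{"dx":0.95,"dy":0,"dz":0,"rx":0,"ry":0,"rz":0,"grip":255},{"dx":0.95,"dy":0,"dz":0,"rx":0,"ry":0,"rz":0,"grip":255},{"dx":0.95,"dy":0,"dz":0,"rx":0,"ry":0,"rz":0,"grip":255},{"dx":0.95,"dy":0,"dz":0,"rx":0,"ry":0,"rz":0,"grip":255},{"dx":0.95,"dy":0,"dz":0,"rx":0,"ry":0,"rz":0,"grip":255}]'
python3 -m pendant '[{"dx":0,"dy":0.9,"dz":0,"rx":0,"ry":0,"rz":0,"grip":255},{"dx":0,"dy":0.9,"dz":0,"rx":0,"ry":0,"rz":0,"grip":255},{"dx":0,"dy":0.9,"dz":0,"rx":0,"ry":0,"rz":0,"grip":255},{"dx":0,"dy":0.6,"dz":0,"rx":0,"ry":-0.5,"rz":0,"grip":255},{"dx":0,"dy":0,"dz":0,"rx":0,"ry":-1,"rz":0,"grip":255},{"dx":0,"dy":0,"dz":0,"rx":0,"ry":-1,"rz":0,"grip":255},{"dx":0,"dy":0,"dz":0,"rx":0,"ry":0,"rz":0,"grip":255}]'
python3 - <<'E'
from h import *
s=delta([528,260,250],0); print(monitor.get_state()['qpos'])
E
```

```text
clock: 10.95
position: [360.3, 274.2, 331.1]
eef_rot: [2.222, 2.22, 0.002]
contact_force: [0.6, -0.7, -0.6]
gripper_width: 15.5
grip_force: 58.9
clock: 11.65
position: [522.8, 278.5, 326.6]
eef_rot: [2.022, 2.045, -0.364]
contact_force: [-1.0, 1.0, -1.2]
gripper_width: 15.1
grip_force: 58.9
t 11.65 p [522.8 278.5 326.6] x [-0.01  0.94 -0.34] y [ 1.    0.01 -0.01] z [-0.   -0.34 -0.94] F [-1.   1.  -1.2] w 15.08325586972532 58.90304982662201
dxyz/50 [0.18 0.11 1.57]
rz/8deg 0.07 yaw now 0.5934775125369349
[-0.38052896  0.58169509 -0.5507496   1.04962121  0.52532512  1.84297628
 -0.80673112]
```

```bash
python3 -m pendant '[{"dx":0,"dy":0.1,"dz":0.5,"rx":0,"ry":-1,"rz":0,"grip":255},{"dx":0,"dy":0,"dz":0.5,"rx":0,"ry":-1,"rz":0,"grip":255},{"dx":0,"dy":0,"dz":0.2,"rx":0,"ry":-1,"rz":0,"grip":255},{"dx":0,"dy":0,"dz":0,"rx":0,"ry":-0.8,"rz":0,"grip":255},{"dx":0,"dy":0,"dz":0,"rx":0,"ry":0,"rz":0,"grip":255},{"dx":0,"dy":0,"dz":0,"rx":0,"ry":0,"rz":0,"grip":255}]'
python3 - <<'E'
from h import *
s=delta([528,255,140]); print(monitor.get_state()['qpos'])
E
```

```text
clock: 12.25
position: [530.5, 246.4, 277.3]
eef_rot: [1.698, 1.699, -0.795]
contact_force: [-0.3, -1.1, -0.6]
gripper_width: 15.5
grip_force: 58.9
t 12.25 p [530.5 246.4 277.3] x [ 0.    0.64 -0.77] y [1. 0. 0.] z [ 0.   -0.77 -0.64] F [-0.3 -1.1 -0.6] w 15.499499362369942 58.90992522239685
dxyz/50 [ 2.22 -0.05  1.62]
[-0.66983665  0.7799263  -0.24817428  1.02533035  0.7529617   2.031113
 -0.80959759]
```

```bash
python3 -m pendant '[{"dx":0.65,"dy":-0.05,"dz":0.56,"rx":0,"ry":0,"rz":0,"grip":255},{"dx":0.65,"dy":0,"dz":0.56,"rx":0,"ry":0,"rz":0,"grip":255},{"dx":0.65,"dy":0,"dz":0.56,"rx":0,"ry":0,"rz":0,"grip":255},{"dx":0.45,"dy":0,"dz":0.45,"rx":0,"ry":0,"rz":0,"grip":255},{"dx":0,"dy":0,"dz":0,"rx":0,"ry":0,"rz":0,"grip":255},{"dx":0,"dy":0,"dz":0,"rx":0,"ry":0,"rz":0,"grip":255}]'
python3 - <<'E'
from h import *
s=delta([528,238,90]);print(monitor.get_state()['qpos'])
w=shot('wrist','w5.png')
E
```

```text
clock: 12.85
position: [528.9, 240.2, 119.0]
eef_rot: [1.701, 1.698, -0.795]
contact_force: [0.3, -0.3, -0.1]
gripper_width: 15.2
grip_force: 58.9
t 12.85 p [528.9 240.2 119. ] x [ 0.    0.64 -0.77] y [ 1. -0.  0.] z [ 0.   -0.77 -0.64] F [ 0.3 -0.3 -0.1] w 15.246871813987322 58.923463225364685
dxyz/50 [ 0.42 -0.02  0.41]
[-0.65026866  0.90697535 -0.25395535  1.1966542   0.72606217  1.79741203
 -0.99870826]
```

View pics/w5.png

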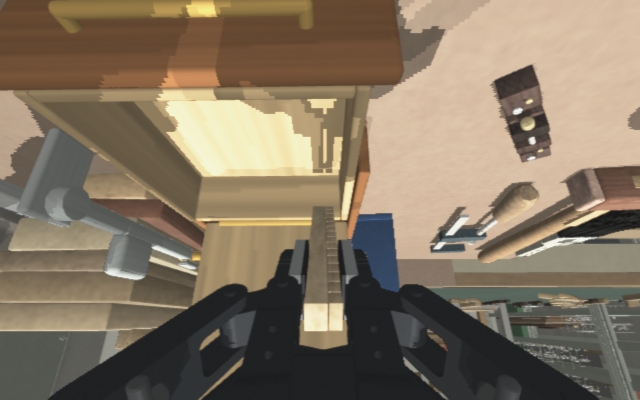

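The strip hangs inside the drawer's far-x lane. Its lower end is at about (325,205), clear of the right wall at about (350,170). Lowering it.

```bash
python3 -m pendant '[{"dx":0.2,"dy":0,"dz":0.2,"rx":0,"ry":0,"rz":0,"grip":255},{"dx":0.2,"dy":0,"dz":0.16,"rx":0,"ry":0,"rz":0,"grip":255},{"dx":0,"dy":0,"dz":0,"rx":0,"ry":0,"rz":0,"grip":255}]'
```

```text
clock: 13.2
position: [526.9, 239.5, 88.1]
eef_rot: [1.694, 1.7, -0.801]
contact_force: [0.1, -1.0, -0.9]
gripper_width: 15.1
grip_force: 58.9
```

```bash
python3 -m pendant '[{"dx":0,"dy":0,"dz":0,"rx":0,"ry":-0.7,"rz":0,"grip":255},{"dx":0.15,"dy":0,"dz":0.1,"rx":0,"ry":0,"rz":0,"grip":255},{"dx":0,"dy":0,"dz":0,"rx":0,"ry":0,"rz":0,"grip":255},{"dx":0,"dy":0,"dz":0,"rx":0,"ry":0,"rz":0,"grip":190},{"dx":0,"dy":0,"dz":0,"rx":0,"ry":0,"rz":0,"grip":190},{"dx":0,"dy":0,"dz":0,"rx":0,"ry":0,"rz":0,"grip":190},{"dx":0,"dy":0,"dz":0,"rx":0,"ry":0,"rz":0,"grip":190},{"dx":0,"dy":0,"dz":0,"rx":0,"ry":0,"rz":0,"grip":190}]'
python3 - <<'E'
from h import *
st()
w=shot('wrist','w6.png')
E
```

```text
clock: 14.0
position: [527.9, 239.8, 81.3]
eef_rot: [1.63, 1.632, -0.866]
contact_force: [-0.4, -0.9, -0.5]
gripper_width: 22.0
grip_force: 0.0
t 14.0 p [527.9 239.8  81.3] x [-0.    0.56 -0.83] y [1. 0. 0.] z [ 0.   -0.83 -0.56] F [-0.4 -0.9 -0.5] w 22.036407590472063 0.0
```

View pics/w6.png

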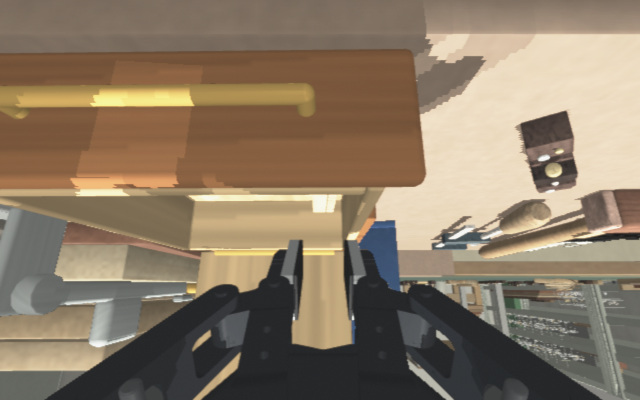

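The first strip lies flat in the drawer, its end showing at (322,203). Backing off and returning over the lid for the next one.

```bash
python3 -m pendant '[{"dx":-0.7,"dy":0,"dz":-0.5,"rx":0,"ry":0,"rz":0,"grip":120},{"dx":-0.83,"dy":0,"dz":-0.56,"rx":0,"ry":0,"rz":0,"grip":120},{"dx":-0.83,"dy":0,"dz":-0.56,"rx":0,"ry":0,"rz":0,"grip":120},{"dx":-0.83,"dy":0,"dz":-0.56,"rx":0,"ry":0,"rz":0,"grip":120},{"dx":-0.7,"dy":0,"dz":-0.5,"rx":0,"ry":1,"rz":0,"grip":120},{"dx":0,"dy":0,"dz":-0.3,"rx":0,"ry":1,"rz":0,"grip":120},{"dx":0,"dy":0,"dz":0,"rx":0,"ry":1,"rz":0,"grip":120},{"dx":0,"dy":0,"dz":0,"rx":0,"ry":1,"rz":0,"grip":120}]'
python3 -m pendant '[{"dx":0,"dy":0,"dz":0,"rx":0,"ry":1,"rz":0,"grip":120},{"dx":0,"dy":0,"dz":0,"rx":0,"ry":1,"rz":0,"grip":120},{"dx":0,"dy":0,"dz":0,"rx":0,"ry":1,"rz":0,"grip":120},{"dx":0,"dy":0,"dz":0,"rx":0,"ry":0,"rz":0,"grip":120},{"dx":0,"dy":0,"dz":0,"rx":0,"ry":0,"rz":0,"grip":120}]'
python3 - <<'E'
from h import *
delta([423,-78,330],0)
t=shot('top','t7.png')
for x in nets.mark_of('top','holder')[:2]: print(x,onz(t,x['centre'],0))
for x in nets.spot_in('top','stick1')[:7]: print(x['centre'],x['confidence'],onz(t,x['centre'],140).round())
E
```

```text
clock: 14.85
position: [527.6, 254.8, 328.6]
eef_rot: [1.991, 1.996, -0.412]
contact_force: [-0.8, -0.2, 0.1]
gripper_width: 45.5
grip_force: 0.0
clock: 15.35
position: [527.5, 252.5, 327.1]
eef_rot: [2.22, 2.221, -0.003]
contact_force: [-0.9, 0.5, -0.7]
gripper_width: 45.2
grip_force: 0.0
t 15.35 p [527.5 252.5 327.1] x [-0.  1. -0.] y [ 1.  0. -0.] z [-0. -0. -1.] F [-0.9  0.5 -0.7] w 45.17340339328273 0.0
dxyz/50 [-6.61 -2.09 -0.04]
rz/8deg 0.0 yaw now 0.023291930428757043
{'centre': [352.3, 251.2], 'confidence': 0.97} [ 415.47117256 -107.34366639    0.        ]
[369.7, 259.2] 0.63 [ 408. -135.  140.]
[346.5, 250.8] 0.6 [427. -81. 140.]
[344.3, 262.1] 0.54 [401. -76. 140.]
[227.7, 206.8] 0.5 [525. 198. 140.]
[402.1, 250.0] 0.42 [ 430. -210.  140.]
[251.5, 223.7] 0.29 [487. 141. 140.]
```

```bash
python3 -m pendant '[{"dx":-0.94,"dy":-0.3,"dz":0,"rx":0,"ry":0,"rz":0,"grip":120},{"dx":-0.94,"dy":-0.3,"dz":0,"rx":0,"ry":0,"rz":0,"grip":120},{"dx":-0.94,"dy":-0.3,"dz":0,"rx":0,"ry":0,"rz":0,"grip":120},{"dx":-0.94,"dy":-0.3,"dz":0,"rx":0,"ry":0,"rz":0,"grip":120},{"dx":-0.94,"dy":-0.3,"dz":0,"rx":0,"ry":0,"rz":0,"grip":120},{"dx":-0.94,"dy":-0.3,"dz":0,"rx":0,"ry":0,"rz":0,"grip":120},{"dx":-0.94,"dy":-0.3,"dz":0,"rx":0,"ry":0,"rz":0,"grip":120},{"dx":0,"dy":0,"dz":0.5,"rx":0,"ry":0,"rz":1,"grip":120}]'
python3 -m pendant '[{"dx":0,"dy":0,"dz":0.5,"rx":0,"ry":0,"rz":1,"grip":120},{"dx":0,"dy":0,"dz":0.5,"rx":0,"ry":0,"rz":1,"grip":120},{"dx":0,"dy":0,"dz":0,"rx":0,"ry":0,"rz":1,"grip":120},{"dx":0,"dy":0,"dz":0,"rx":0,"ry":0,"rz":1,"grip":120},{"dx":0,"dy":0,"dz":0,"rx":0,"ry":0,"rz":1,"grip":120},{"dx":0,"dy":0,"dz":0,"rx":0,"ry":0,"rz":1,"grip":120},{"dx":0,"dy":0,"dz":0,"rx":0,"ry":0,"rz":1,"grip":120},{"dx":0,"dy":0,"dz":0,"rx":0,"ry":0,"rz":1,"grip":120}]'
python3 -m pendant '[{"dx":0,"dy":0,"dz":0,"rx":0,"ry":0,"rz":1,"grip":120},{"dx":0,"dy":0,"dz":0,"rx":0,"ry":0,"rz":0.2,"grip":120},{"dx":0,"dy":0,"dz":0,"rx":0,"ry":0,"rz":0,"grip":120}]'
python3 - <<'E'
from h import *
w=shot('wrist')
for l in('holder','stick1'):
    for x in nets.mark_of('wrist',l)[:6]: print(l,np.round(x['centre']),round(x['confidence'],2), onz(w,x['centre'],0 if l=='holder' else 75).round(1))
delta([423.4,-77.8,125],98.5)
E
```

```text
clock: 16.3
position: [423.9, -82.9, 304.5]
eef_rot: [2.375, 2.044, 0.0]
contact_force: [1.6, -0.3, -0.2]
gripper_width: 45.1
grip_force: 0.0
clock: 17.1
position: [423.9, -73.8, 251.5]
eef_rot: [3.102, 0.494, -0.003]
contact_force: [0.3, 0.8, 0.4]
gripper_width: 44.7
grip_force: 0.0
clock: 17.4
position: [423.7, -74.5, 251.6]
eef_rot: [3.132, 0.242, -0.002]
contact_force: [0.1, 0.3, -0.2]
gripper_width: 45.1
grip_force: 0.0
holder [347. 179.] 0.71 [ 413.7 -108.     0. ]
stick1 [378. 212.] 0.93 [ 401.3 -138.2   75. ]
stick1 [326. 207.] 0.89 [397.7 -82.2  75. ]
stick1 [326. 184.] 0.66 [423.3 -77.7  75. ]
stick1 [497. 199.] 0.66 [ 434.5 -258.4   75. ]
stick1 [450. 196.] 0.65 [ 429.4 -209.3   75. ]
t 17.55 p [423.5 -75.3 251.8] x [ 0.99  0.15 -0.  ] y [ 0.15 -0.99  0.  ] z [-0. -0. -1.] F [-0.3 -0.1 -0.3] w 45.41214639040643 0.0
dxyz/50 [-0.01  0.05  2.54]
rz/8deg 0.02 yaw now -81.32208210304444
```

```bash
python3 -m pendant '[{"dx":0,"dy":0.05,"dz":0.8,"rx":0,"ry":0,"rz":0,"grip":120},{"dx":0,"dy":0,"dz":0.9,"rx":0,"ry":0,"rz":0,"grip":120},{"dx":0,"dy":0,"dz":0.8,"rx":0,"ry":0,"rz":0,"grip":120},{"dx":0,"dy":0,"dz":0,"rx":0,"ry":0,"rz":0,"grip":120},{"dx":0,"dy":0,"dz":0,"rx":0,"ry":0,"rz":0,"grip":255},{"dx":0,"dy":0,"dz":0,"rx":0,"ry":0,"rz":0,"grip":255},{"dx":0,"dy":0,"dz":0,"rx":0,"ry":0,"rz":0,"grip":255},{"dx":0,"dy":0,"dz":0,"rx":0,"ry":0,"rz":0,"grip":255}]' 60
python3 -m pendant '[{"dx":0,"dy":0,"dz":0,"rx":0,"ry":0,"rz":0,"grip":255},{"dx":0,"dy":0,"dz":-0.3,"rx":0,"ry":0,"rz":0,"grip":255},{"dx":0,"dy":0,"dz":-0.7,"rx":0,"ry":0,"rz":0,"grip":255},{"dx":0,"dy":0,"dz":-0.9,"rx":0,"ry":0,"rz":0,"grip":255},{"dx":0,"dy":0,"dz":-0.9,"rx":0,"ry":0,"rz":0,"grip":255},{"dx":0,"dy":0,"dz":-1,"rx":0,"ry":0,"rz":0,"grip":255},{"dx":0,"dy":0,"dz":-1,"rx":0,"ry":0,"rz":-1,"grip":255},{"dx":0,"dy":0,"dz":-0.6,"rx":0,"ry":0,"rz":-1,"grip":255}]'
python3 -m pendant '[{"dx":0,"dy":0,"dz":0,"rx":0,"ry":0,"rz":-1,"grip":255},{"dx":0,"dy":0,"dz":0,"rx":0,"ry":0,"rz":-1,"grip":255},{"dx":0,"dy":0,"dz":0,"rx":0,"ry":0,"rz":-1,"grip":255},{"dx":0,"dy":0,"dz":0,"rx":0,"ry":0,"rz":-1,"grip":255},{"dx":0,"dy":0,"dz":0,"rx":0,"ry":0,"rz":-1,"grip":255},{"dx":0,"dy":0,"dz":0,"rx":0,"ry":0,"rz":-1,"grip":255},{"dx":0,"dy":0,"dz":0,"rx":0,"ry":0,"rz":-1,"grip":255},{"dx":0,"dy":0,"dz":0,"rx":0,"ry":0,"rz":-1,"grip":255}]'
python3 - <<'E'
from h import *
delta([504,275,390],0)
E
```

```text
clock: 18.35
position: [425.8, -78.7, 129.3]
eef_rot: [3.132, 0.233, 0.009]
contact_force: [0.6, 0.8, 5.9]
gripper_width: 15.4
grip_force: 59.0
clock: 19.15
position: [424.3, -78.5, 401.9]
eef_rot: [3.065, 0.675, 0.011]
contact_force: [0.6, 0.3, -1.3]
gripper_width: 15.6
grip_force: 59.1
clock: 19.95
position: [423.4, -78.3, 397.5]
eef_rot: [2.243, 2.198, 0.001]
contact_force: [0.2, -0.2, 0.3]
gripper_width: 15.6
grip_force: 59.1
t 19.95 p [423.4 -78.3 397.5] x [ 0.02  1.   -0.  ] y [ 1.   -0.02  0.  ] z [ 0. -0. -1.] F [ 0.2 -0.2  0.3] w 15.644600407178192 59.08823490142822
dxyz/50 [7.1  1.47 0.15]
rz/8deg -0.14 yaw now -1.1575909113067668
```

```bash
python3 -m pendant '[{"dx":0.89,"dy":0.19,"dz":0,"rx":0,"ry":0,"rz":-0.14,"grip":255},{"dx":0.89,"dy":0.18,"dz":0,"rx":0,"ry":0,"rz":0,"grip":255},{"dx":0.89,"dy":0.18,"dz":0,"rx":0,"ry":0,"rz":0,"grip":255},{"dx":0.89,"dy":0.18,"dz":0,"rx":0,"ry":0,"rz":0,"grip":255},{"dx":0.89,"dy":0.18,"dz":0,"rx":0,"ry":0,"rz":0,"grip":255},{"dx":0.89,"dy":0.18,"dz":0,"rx":0,"ry":0,"rz":0,"grip":255},{"dx":0.89,"dy":0.18,"dz":0,"rx":0,"ry":0,"rz":0,"grip":255},{"dx":0.89,"dy":0.18,"dz":0,"rx":0,"ry":0,"rz":0,"grip":255}]'
python3 -m pendant '[{"dx":0,"dy":0,"dz":0.9,"rx":0,"ry":-0.5,"rz":0,"grip":255},{"dx":0,"dy":0,"dz":0.5,"rx":0,"ry":-1,"rz":0,"grip":255},{"dx":0,"dy":0,"dz":0,"rx":0,"ry":-1,"rz":0,"grip":255},{"dx":0,"dy":0,"dz":0,"rx":0,"ry":-1,"rz":0,"grip":255},{"dx":0.4,"dy":0,"dz":0.3,"rx":0,"ry":-1,"rz":0,"grip":255},{"dx":0.6,"dy":0,"dz":0.4,"rx":0,"ry":-1,"rz":0,"grip":255},{"dx":0.6,"dy":0,"dz":0.4,"rx":0,"ry":-1,"rz":0,"grip":255},{"dx":0,"dy":0,"dz":0,"rx":0,"ry":0,"rz":0,"grip":255}]'
python3 - <<'E'
from h import *
delta([504,238,80],0); print(monitor.get_state()['qpos'])
E
```

```text
clock: 20.75
position: [499.4, 278.5, 397.6]
eef_rot: [2.229, 2.213, 0.001]
contact_force: [0.7, -0.8, 1.4]
gripper_width: 15.0
grip_force: 59.1
clock: 21.55
position: [494.3, 308.9, 214.3]
eef_rot: [1.656, 1.686, -0.861]
contact_force: [-1.3, 0.4, -7.5]
gripper_width: 15.5
grip_force: 59.1
t 21.55 p [494.3 308.9 214.3] x [-0.03  0.6  -0.8 ] y [ 1.    0.   -0.03] z [-0.01 -0.8  -0.6 ] F [-1.3  0.4 -7.5] w 15.451210795709999 59.12587881088257
dxyz/50 [1.3  0.27 2.74]
rz/8deg 0.02 yaw now 0.19702478146376756
[-0.85466089  0.89725549 -0.06800282  0.980351    0.61506833  2.0200547
 -0.85145383]
```

```bash
python3 -m pendant '[{"dx":0.2,"dy":0.1,"dz":0.65,"rx":0,"ry":0,"rz":0,"grip":255},{"dx":0.2,"dy":0.1,"dz":0.65,"rx":0,"ry":0,"rz":0,"grip":255},{"dx":0.24,"dy":0.05,"dz":0.65,"rx":0,"ry":-0.3,"rz":0,"grip":255},{"dx":0,"dy":0,"dz":0,"rx":0,"ry":0,"rz":0,"grip":255},{"dx":0,"dy":0,"dz":0,"rx":0,"ry":0,"rz":0,"grip":255}]'
python3 - <<'E'
from h import *
delta([504,239,80],0)
E
```

```text
clock: 22.05
position: [512.5, 248.7, 153.8]
eef_rot: [1.662, 1.645, -0.846]
contact_force: [0.2, 0.4, 0.3]
gripper_width: 15.4
grip_force: 59.1
t 22.05 p [512.5 248.7 153.8] x [ 0.01  0.59 -0.81] y [ 1.   -0.01  0.  ] z [-0.   -0.81 -0.59] F [0.2 0.4 0.3] w 15.415050463751298 59.091371297836304
dxyz/50 [ 1.08 -0.17  1.02]
rz/8deg -0.06 yaw now -0.4984813647272969
```

```bash
python3 -m pendant '[{"dx":0.45,"dy":-0.17,"dz":0.4,"rx":0,"ry":0,"rz":0,"grip":255},{"dx":0.4,"dy":0,"dz":0.35,"rx":0,"ry":0,"rz":0,"grip":255},{"dx":0.23,"dy":0,"dz":0.25,"rx":0,"ry":-0.3,"rz":0,"grip":255},{"dx":0,"dy":0,"dz":0,"rx":0,"ry":0,"rz":0,"grip":255},{"dx":0,"dy":0,"dz":0,"rx":0,"ry":0,"rz":0,"grip":255}]'
python3 -m pendant '[{"dx":0,"dy":0,"dz":0,"rx":0,"ry":0,"rz":0,"grip":190},{"dx":0,"dy":0,"dz":0,"rx":0,"ry":0,"rz":0,"grip":190},{"dx":0,"dy":0,"dz":0,"rx":0,"ry":0,"rz":0,"grip":190},{"dx":0,"dy":0,"dz":0,"rx":0,"ry":0,"rz":0,"grip":190},{"dx":-0.7,"dy":0,"dz":-0.5,"rx":0,"ry":0,"rz":0,"grip":120},{"dx":-0.83,"dy":0,"dz":-0.56,"rx":0,"ry":0,"rz":0,"grip":120},{"dx":-0.83,"dy":0,"dz":-0.56,"rx":0,"ry":0,"rz":0,"grip":120},{"dx":-0.83,"dy":0,"dz":-0.56,"rx":0,"ry":0,"rz":0,"grip":120}]'
python3 -m pendant '[{"dx":-0.7,"dy":0,"dz":-0.5,"rx":0,"ry":1,"rz":0,"grip":120},{"dx":0,"dy":0,"dz":-0.3,"rx":0,"ry":1,"rz":0,"grip":120},{"dx":0,"dy":0,"dz":0,"rx":0,"ry":1,"rz":0,"grip":120},{"dx":0,"dy":0,"dz":0,"rx":0,"ry":1,"rz":0,"grip":120},{"dx":0,"dy":0,"dz":0,"rx":0,"ry":1,"rz":0,"grip":120},{"dx":0,"dy":0,"dz":0,"rx":0,"ry":1,"rz":0,"grip":120},{"dx":0,"dy":0,"dz":0,"rx":0,"ry":1,"rz":0,"grip":120},{"dx":0,"dy":0,"dz":0,"rx":0,"ry":0,"rz":0,"grip":120}]'
python3 - <<'E'
from h import *
delta([397,-82,330],0)
t=shot('top','t8.png')
for x in nets.mark_of('top','holder')[:2]: print(x,onz(t,x['centre'],0))
for x in nets.spot_in('top','stick1')[:7]: print(x['centre'],x['confidence'],onz(t,x['centre'],140).round(),onz(t,x['centre'],20).round())
E
```

```text
clock: 22.55
position: [504.0, 241.5, 79.7]
eef_rot: [1.631, 1.619, -0.874]
contact_force: [-0.2, -0.0, -0.1]
gripper_width: 15.5
grip_force: 59.1
clock: 23.35
position: [502.9, 243.1, 272.0]
eef_rot: [1.628, 1.618, -0.881]
contact_force: [1.2, 1.9, -0.9]
gripper_width: 45.3
grip_force: 0.0
clock: 24.15
position: [505.2, 249.8, 324.7]
eef_rot: [2.231, 2.192, -0.014]
contact_force: [0.8, -1.7, 0.4]
gripper_width: 45.3
grip_force: 0.0
t 24.15 p [505.2 249.8 324.7] x [ 0.02  1.   -0.02] y [ 1.   -0.02  0.  ] z [ 0.   -0.02 -1.  ] F [ 0.8 -1.7  0.4] w 45.29140005632633 0.0
dxyz/50 [-6.67 -2.04 -0.  ]
rz/8deg -0.13 yaw now -1.0160826172022022
{'centre': [346.7, 240.4], 'confidence': 0.75} [444.206956   -92.02838791   0.        ]
{'centre': [240.1, 213.7], 'confidence': 0.39} [ 5.12465306e+02  1.96871096e+02 -1.13686838e-13]
[232.9, 209.9] 0.78 [518. 185. 140.] [522. 212.  20.]
[427.4, 219.2] 0.62 [ 502. -270.  140.] [ 504. -305.   20.]
[225.5, 206.3] 0.54 [526. 203. 140.] [531. 232.  20.]
[237.1, 154.4] 0.43 [649. 179. 140.] [671. 205.  20.]
[360.6, 242.2] 0.39 [ 447. -114.  140.] [ 441. -127.   20.]
[335.2, 246.7] 0.38 [436. -55. 140.] [428. -60.  20.]
```

The holder seems to have been knocked to about (444,-92), so I'll look at it again.

```bash
python3 - <<'E'
import cv2
a=cv2.imread('pics/t8.png')[185:280,185:435];cv2.imwrite('pics/c8.png',cv2.resize(a,(800,304),interpolation=cv2.INTER_CUBIC))
E
```

```text
(no output)
```

View pics/c8.png

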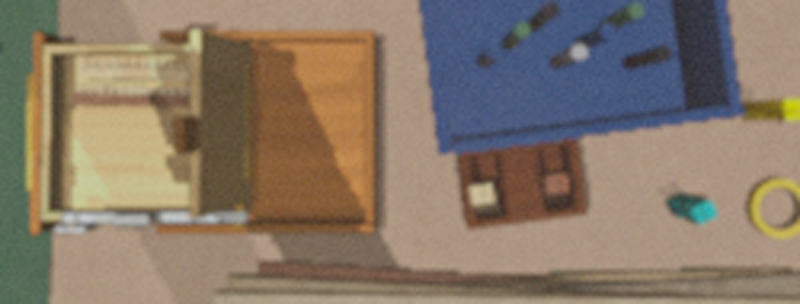

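The holder now sits against the bin, with two strips left at crop pixels (481,195) and (556,187). Both placed strips lie flat in the drawer at crop (130,60) and (130,97).

```bash
python3 - <<'E'
from h import *
t=shot('top')
g=lambda c,r,z:onz(t,(c/3.2+185,r/3.2+185),z).round(1)
a,b=g(468,226,78),g(588,210,78);print(a,b,np.linalg.norm(a-b),np.degrees(np.arctan2(*(a-b)[[1,0]])))
print(g(481,192,148),g(556,185,140))
delta([434,-62,300],0)
E
```

```text
[409.7 -47.9  78. ] [ 423.2 -141.    78. ] 94.0736945165863 98.25068860322901
[440.2 -54.4 148. ] [ 445.5 -109.3  140. ]
t 24.35 p [502.2 258.7 322.2] x [ 0.    1.   -0.01] y [ 1. -0. -0.] z [-0.   -0.01 -1.  ] F [-0.4  1.3  0.2] w 45.33292890642322 0.0
dxyz/50 [-6.41 -1.35  0.54]
rz/8deg -0.02 yaw now -0.147562559690498
```

```bash
python3 -m pendant '[{"dx":-0.92,"dy":-0.2,"dz":0,"rx":0,"ry":0,"rz":0,"grip":120},{"dx":-0.92,"dy":-0.2,"dz":0,"rx":0,"ry":0,"rz":0,"grip":120},{"dx":-0.92,"dy":-0.2,"dz":0,"rx":0,"ry":0,"rz":0,"grip":120},{"dx":-0.92,"dy":-0.2,"dz":0,"rx":0,"ry":0,"rz":0,"grip":120},{"dx":-0.92,"dy":-0.2,"dz":0,"rx":0,"ry":0,"rz":0,"grip":120},{"dx":-0.92,"dy":-0.2,"dz":0,"rx":0,"ry":0,"rz":0,"grip":120},{"dx":-0.92,"dy":-0.2,"dz":0,"rx":0,"ry":0,"rz":0,"grip":120},{"dx":0,"dy":0,"dz":0.5,"rx":0,"ry":0,"rz":1,"grip":120}]' >/dev/null
python3 -m pendant '[{"dx":0,"dy":0,"dz":0.5,"rx":0,"ry":0,"rz":1,"grip":120},{"dx":0,"dy":0,"dz":0.4,"rx":0,"ry":0,"rz":1,"grip":120},{"dx":0,"dy":0,"dz":0,"rx":0,"ry":0,"rz":1,"grip":120},{"dx":0,"dy":0,"dz":0,"rx":0,"ry":0,"rz":1,"grip":120},{"dx":0,"dy":0,"dz":0,"rx":0,"ry":0,"rz":1,"grip":120},{"dx":0,"dy":0,"dz":0,"rx":0,"ry":0,"rz":1,"grip":120},{"dx":0,"dy":0,"dz":0,"rx":0,"ry":0,"rz":1,"grip":120},{"dx":0,"dy":0,"dz":0,"rx":0,"ry":0,"rz":1,"grip":120}]' >/dev/null
python3 -m pendant '[{"dx":0,"dy":0,"dz":0,"rx":0,"ry":0,"rz":1,"grip":120},{"dx":0,"dy":0,"dz":0,"rx":0,"ry":0,"rz":0.2,"grip":120},{"dx":0,"dy":0,"dz":0,"rx":0,"ry":0,"rz":0,"grip":120}]'
python3 - <<'E'
from h import *
w=shot('wrist','w9.png')
for l in('holder','stick1'):
    for x in nets.mark_of('wrist',l)[:6]: print(l,np.round(x['centre']),round(x['confidence'],2), onz(w,x['centre'],0 if l=='holder' else 75).round(1))
delta([432,-62,128],98.25)
E
```

```text
clock: 26.25
position: [431.6, -64.3, 256.9]
eef_rot: [3.119, 0.228, -0.004]
contact_force: [-0.2, 0.2, 1.1]
gripper_width: 45.1
grip_force: 0.0
holder [341. 161.] 0.94 [442.7 -90.1   0. ]
holder [496. 202.] 0.3 [ 417.8 -307.6    0. ]
stick1 [450. 200.] 0.77 [ 430.6 -205.8   75. ]
stick1 [368. 183.] 0.73 [ 436.9 -114.7   75. ]
stick1 [317. 180.] 0.58 [431.9 -61.3  75. ]
t 26.4 p [431.3 -65.3 257.2] x [ 0.99  0.14 -0.  ] y [ 0.14 -0.99  0.01] z [-0.   -0.01 -1.  ] F [-0.3 -0.4 -0.2] w 45.13939999336803 0.0
dxyz/50 [ 0.03 -0.1   2.58]
rz/8deg -0.01 yaw now -81.79598301731146
```

View pics/w9.png

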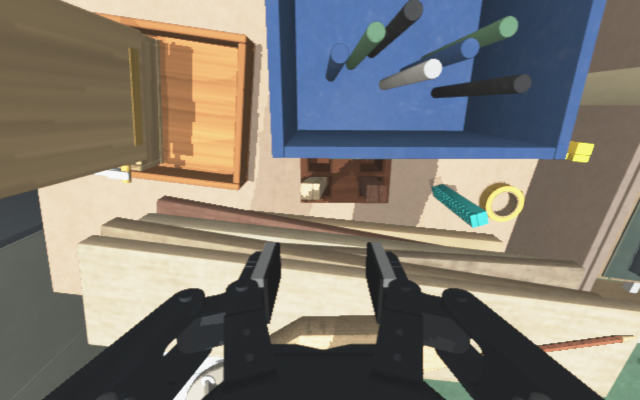

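The holder is beside the bin, with the pale strip at (315,187) and the brown one at (373,187). The look-alikes stay outside it at (460,205) and (580,152). Taking the pale strip.

```bash
python3 -m pendant '[{"dx":0.02,"dy":-0.07,"dz":0.8,"rx":0,"ry":0,"rz":0,"grip":120},{"dx":0,"dy":0,"dz":0.9,"rx":0,"ry":0,"rz":0,"grip":120},{"dx":0,"dy":0,"dz":0.85,"rx":0,"ry":0,"rz":0,"grip":120},{"dx":0,"dy":0,"dz":0,"rx":0,"ry":0,"rz":0,"grip":120},{"dx":0,"dy":0,"dz":0,"rx":0,"ry":0,"rz":0,"grip":255},{"dx":0,"dy":0,"dz":0,"rx":0,"ry":0,"rz":0,"grip":255},{"dx":0,"dy":0,"dz":0,"rx":0,"ry":0,"rz":0,"grip":255},{"dx":0,"dy":0,"dz":0,"rx":0,"ry":0,"rz":0,"grip":255}]' 60
python3 -m pendant '[{"dx":0,"dy":0,"dz":0,"rx":0,"ry":0,"rz":0,"grip":255},{"dx":0,"dy":0,"dz":-0.3,"rx":0,"ry":0,"rz":0,"grip":255},{"dx":0,"dy":0,"dz":-0.7,"rx":0,"ry":0,"rz":0,"grip":255},{"dx":0,"dy":0,"dz":-0.9,"rx":0,"ry":0,"rz":0,"grip":255},{"dx":0,"dy":0,"dz":-0.9,"rx":0,"ry":0,"rz":0,"grip":255},{"dx":0,"dy":0,"dz":-1,"rx":0,"ry":0,"rz":0,"grip":255},{"dx":0,"dy":0,"dz":-1,"rx":0,"ry":0,"rz":-1,"grip":255},{"dx":0,"dy":0,"dz":-0.6,"rx":0,"ry":0,"rz":-1,"grip":255}]'
python3 -m pendant '[{"dx":0,"dy":0,"dz":0,"rx":0,"ry":0,"rz":-1,"grip":255},{"dx":0,"dy":0,"dz":0,"rx":0,"ry":0,"rz":-1,"grip":255},{"dx":0,"dy":0,"dz":0,"rx":0,"ry":0,"rz":-1,"grip":255},{"dx":0,"dy":0,"dz":0,"rx":0,"ry":0,"rz":-1,"grip":255},{"dx":0,"dy":0,"dz":0,"rx":0,"ry":0,"rz":-1,"grip":255},{"dx":0,"dy":0,"dz":0,"rx":0,"ry":0,"rz":-1,"grip":255},{"dx":0,"dy":0,"dz":0,"rx":0,"ry":0,"rz":-1,"grip":255},{"dx":0,"dy":0,"dz":0,"rx":0,"ry":0,"rz":-1,"grip":255}]'
python3 - <<'E'
from h import *
delta([480,275,390],0)
E
```

```text
clock: 27.2
position: [431.6, -64.1, 130.1]
eef_rot: [3.12, 0.219, -0.001]
contact_force: [-0.1, -0.3, 0.6]
gripper_width: 15.2
grip_force: 59.1
clock: 28.0
position: [432.3, -60.4, 404.0]
eef_rot: [3.056, 0.66, 0.005]
contact_force: [0.3, 0.5, -1.3]
gripper_width: 15.1
grip_force: 59.1
clock: 28.8
position: [431.4, -60.3, 399.6]
eef_rot: [2.246, 2.183, -0.016]
contact_force: [-0.2, 0.0, -0.1]
gripper_width: 15.2
grip_force: 59.1
t 28.8 p [431.4 -60.3 399.6] x [ 0.03  1.   -0.01] y [ 1.   -0.03 -0.  ] z [-0.   -0.01 -1.  ] F [-0.2  0.  -0.1] w 15.162702385080152 59.068045020103455
dxyz/50 [6.73 0.78 0.1 ]
rz/8deg -0.2 yaw now -1.6384688144464647
```

```bash
python3 -m pendant '[{"dx":0.84,"dy":0.12,"dz":0,"rx":0,"ry":0,"rz":-0.2,"grip":255},{"dx":0.84,"dy":0.12,"dz":0,"rx":0,"ry":0,"rz":0,"grip":255},{"dx":0.84,"dy":0.12,"dz":0,"rx":0,"ry":0,"rz":0,"grip":255},{"dx":0.84,"dy":0.12,"dz":0,"rx":0,"ry":0,"rz":0,"grip":255},{"dx":0.84,"dy":0.12,"dz":0,"rx":0,"ry":0,"rz":0,"grip":255},{"dx":0.84,"dy":0.12,"dz":0,"rx":0,"ry":0,"rz":0,"grip":255},{"dx":0.84,"dy":0.12,"dz":0,"rx":0,"ry":0,"rz":0,"grip":255},{"dx":0.84,"dy":0.12,"dz":0,"rx":0,"ry":0,"rz":0,"grip":255}]'
python3 -m pendant '[{"dx":0,"dy":0,"dz":0.9,"rx":0,"ry":-0.5,"rz":0,"grip":255},{"dx":0,"dy":0,"dz":0.5,"rx":0,"ry":-1,"rz":0,"grip":255},{"dx":0,"dy":0,"dz":0,"rx":0,"ry":-1,"rz":0,"grip":255},{"dx":0,"dy":0,"dz":0,"rx":0,"ry":-1,"rz":0,"grip":255},{"dx":0.4,"dy":0,"dz":0.3,"rx":0,"ry":-1,"rz":0,"grip":255},{"dx":0.4,"dy":0,"dz":0.4,"rx":0,"ry":-1,"rz":0,"grip":255},{"dx":0,"dy":0,"dz":0.4,"rx":0,"ry":-1,"rz":0,"grip":255},{"dx":0,"dy":0,"dz":0,"rx":0,"ry":0,"rz":0,"grip":255}]'
python3 - <<'E'
from h import *
delta([480,250,130],0); print(monitor.get_state()['qpos'])
E
```

```text
clock: 29.6
position: [482.9, 276.6, 394.9]
eef_rot: [2.222, 2.207, -0.016]
contact_force: [0.8, -0.4, -0.6]
gripper_width: 15.1
grip_force: 59.0
clock: 30.4
position: [480.4, 273.7, 252.6]
eef_rot: [1.662, 1.67, -0.849]
contact_force: [-0.1, 0.2, -0.8]
gripper_width: 15.3
grip_force: 59.1
t 30.4 p [480.4 273.7 252.6] x [-0.01  0.6  -0.8 ] y [ 1.   -0.   -0.01] z [-0.01 -0.8  -0.6 ] F [-0.1  0.2 -0.8] w 15.25117197141251 59.077452421188354
dxyz/50 [1.69 0.02 1.84]
rz/8deg -0.01 yaw now -0.0905673119969173
[-0.85190937  0.78239951 -0.03964576  1.10103724  0.61017531  1.99908356
 -0.84719206]
```

```bash
python3 -m pendant '[{"dx":0.56,"dy":0,"dz":0.61,"rx":0,"ry":0,"rz":0,"grip":255},{"dx":0.56,"dy":0,"dz":0.61,"rx":0,"ry":0,"rz":0,"grip":255},{"dx":0.56,"dy":0,"dz":0.61,"rx":0,"ry":-0.3,"rz":0,"grip":255},{"dx":0,"dy":0,"dz":0,"rx":0,"ry":0,"rz":0,"grip":255},{"dx":0,"dy":0,"dz":0,"rx":0,"ry":0,"rz":0,"grip":255}]'
python3 - <<'E'
from h import *
delta([480,240,80],0)
E
```

```text
clock: 30.9
position: [483.6, 250.5, 140.1]
eef_rot: [1.65, 1.635, -0.859]
contact_force: [1.0, 0.1, 0.2]
gripper_width: 15.2
grip_force: 59.1
t 30.9 p [483.6 250.5 140.1] x [ 0.01  0.57 -0.82] y [ 1.   -0.01  0.  ] z [-0.01 -0.82 -0.57] F [1.  0.1 0.2] w 15.182937825327224 59.08493757247925
dxyz/50 [ 0.87 -0.07  0.86]
rz/8deg -0.06 yaw now -0.46502402552345434
```

```bash
python3 -m pendant '[{"dx":0.35,"dy":-0.07,"dz":0.35,"rx":0,"ry":0,"rz":0,"grip":255},{"dx":0.3,"dy":0,"dz":0.3,"rx":0,"ry":0,"rz":0,"grip":255},{"dx":0.2,"dy":0,"dz":0.2,"rx":0,"ry":0,"rz":0,"grip":255},{"dx":0,"dy":0,"dz":0,"rx":0,"ry":0,"rz":0,"grip":255},{"dx":0,"dy":0,"dz":0,"rx":0,"ry":0,"rz":0,"grip":255}]'
python3 -m pendant '[{"dx":0,"dy":0,"dz":0,"rx":0,"ry":0,"rz":0,"grip":190},{"dx":0,"dy":0,"dz":0,"rx":0,"ry":0,"rz":0,"grip":190},{"dx":0,"dy":0,"dz":0,"rx":0,"ry":0,"rz":0,"grip":190},{"dx":0,"dy":0,"dz":0,"rx":0,"ry":0,"rz":0,"grip":190},{"dx":-0.7,"dy":0,"dz":-0.5,"rx":0,"ry":0,"rz":0,"grip":120},{"dx":-0.83,"dy":0,"dz":-0.56,"rx":0,"ry":0,"rz":0,"grip":120},{"dx":-0.83,"dy":0,"dz":-0.56,"rx":0,"ry":0,"rz":0,"grip":120},{"dx":-0.83,"dy":0,"dz":-0.56,"rx":0,"ry":0,"rz":0,"grip":120}]'
python3 -m pendant '[{"dx":-0.7,"dy":0,"dz":-0.5,"rx":0,"ry":1,"rz":0,"grip":120},{"dx":0,"dy":0,"dz":-0.3,"rx":0,"ry":1,"rz":0,"grip":120},{"dx":0,"dy":0,"dz":0,"rx":0,"ry":1,"rz":0,"grip":120},{"dx":0,"dy":0,"dz":0,"rx":0,"ry":1,"rz":0,"grip":120},{"dx":0,"dy":0,"dz":0,"rx":0,"ry":1,"rz":0,"grip":120},{"dx":0,"dy":0,"dz":0,"rx":0,"ry":1,"rz":0,"grip":120},{"dx":0,"dy":0,"dz":0,"rx":0,"ry":0.9,"rz":0,"grip":120},{"dx":0,"dy":0,"dz":0,"rx":0,"ry":0,"rz":0,"grip":120}]'
python3 - <<'E'
from h import *
delta([437,-115,310],0)
t=shot('top','t10.png')
for x in nets.mark_of('top','holder')[:2]: print(x,onz(t,x['centre'],0))
for x in nets.spot_in('top','stick1')[:7]: print(x['centre'],x['confidence'],onz(t,x['centre'],140).round(),onz(t,x['centre'],20).round())
E
```

```text
clock: 31.4
position: [480.2, 240.7, 80.9]
eef_rot: [1.65, 1.636, -0.857]
contact_force: [0.2, -0.6, -0.3]
gripper_width: 14.9
grip_force: 59.1
clock: 32.2
position: [478.9, 238.1, 273.8]
eef_rot: [1.647, 1.637, -0.862]
contact_force: [0.8, 0.3, 1.1]
gripper_width: 45.3
grip_force: 0.0
clock: 33.0
position: [480.9, 244.1, 326.6]
eef_rot: [2.237, 2.2, 0.001]
contact_force: [0.2, -0.4, 0.2]
gripper_width: 45.4
grip_force: 0.0
t 33.0 p [480.9 244.1 326.6] x [ 0.02  1.   -0.  ] y [ 1.   -0.02  0.  ] z [ 0. -0. -1.] F [ 0.2 -0.4  0.2] w 45.428798700922684 0.0
dxyz/50 [-7.19 -0.76  0.34]
rz/8deg -0.12 yaw now -0.9560915927759657
{'centre': [345.7, 240.6], 'confidence': 0.75} [443.63724865 -89.33516313   0.        ]
[231.1, 209.7] 0.72 [519. 189. 140.] [522. 217.  20.]
[228.9, 207.6] 0.7 [524. 195. 140.] [528. 223.  20.]
[401.0, 251.6] 0.59 [ 426. -208.  140.] [ 417. -234.   20.]
[222.3, 223.4] 0.53 [487. 209. 140.] [486. 239.  20.]
[364.4, 243.3] 0.5 [ 445. -122.  140.] [ 438. -137.   20.]
[423.7, 221.1] 0.46 [ 498. -261.  140.] [ 499. -295.   20.]
```

Holder unchanged. Going for the fourth strip.

```bash
python3 -m pendant '[{"dx":-0.9,"dy":-0.1,"dz":0,"rx":0,"ry":0,"rz":0,"grip":120},{"dx":-0.9,"dy":-0.1,"dz":0,"rx":0,"ry":0,"rz":0,"grip":120},{"dx":-0.9,"dy":-0.1,"dz":0,"rx":0,"ry":0,"rz":0,"grip":120},{"dx":-0.9,"dy":-0.1,"dz":0,"rx":0,"ry":0,"rz":0,"grip":120},{"dx":-0.9,"dy":-0.1,"dz":0,"rx":0,"ry":0,"rz":0,"grip":120},{"dx":-0.9,"dy":-0.1,"dz":0,"rx":0,"ry":0,"rz":0,"grip":120},{"dx":-0.9,"dy":-0.1,"dz":0,"rx":0,"ry":0,"rz":0,"grip":120},{"dx":-0.9,"dy":-0.1,"dz":0,"rx":0,"ry":0,"rz":0,"grip":120}]' >/dev/null
python3 -m pendant '[{"dx":0,"dy":0,"dz":0.5,"rx":0,"ry":0,"rz":1,"grip":120},{"dx":0,"dy":0,"dz":0.4,"rx":0,"ry":0,"rz":1,"grip":120},{"dx":0,"dy":0,"dz":0.5,"rx":0,"ry":0,"rz":1,"grip":120},{"dx":0,"dy":0,"dz":0,"rx":0,"ry":0,"rz":1,"grip":120},{"dx":0,"dy":0,"dz":0,"rx":0,"ry":0,"rz":1,"grip":120},{"dx":0,"dy":0,"dz":0,"rx":0,"ry":0,"rz":1,"grip":120},{"dx":0,"dy":0,"dz":0,"rx":0,"ry":0,"rz":1,"grip":120},{"dx":0,"dy":0,"dz":0,"rx":0,"ry":0,"rz":1,"grip":120}]' >/dev/null
python3 -m pendant '[{"dx":0,"dy":0,"dz":0,"rx":0,"ry":0,"rz":1,"grip":120},{"dx":0,"dy":0,"dz":0,"rx":0,"ry":0,"rz":1,"grip":120},{"dx":0,"dy":0,"dz":0,"rx":0,"ry":0,"rz":0,"grip":120}]'
python3 - <<'E'
from h import *
w=shot('wrist')
for l in('holder','stick1'):
    for x in nets.mark_of('wrist',l)[:6]: print(l,np.round(x['centre']),round(x['confidence'],2), onz(w,x['centre'],0 if l=='holder' else 75).round(1))
delta([437,-115,128],98.25)
E
```

```text
clock: 35.05
position: [437.8, -107.4, 254.3]
eef_rot: [3.129, 0.273, -0.004]
contact_force: [-1.2, -0.3, -0.3]
gripper_width: 45.1
grip_force: 0.0
holder [307. 161.] 0.62 [442.4 -86.7   0. ]
stick1 [418. 204.] 0.83 [ 431.5 -211.5   75. ]
stick1 [332. 185.] 0.58 [ 436.3 -117.9   75. ]
t 35.2 p [ 437.4 -108.4  254.6] x [ 0.98  0.17 -0.  ] y [ 0.17 -0.98  0.  ] z [-0. -0. -1.] F [-0.1  0.1  0.8] w 45.46953870332378 0.0
dxyz/50 [-0.03  0.13  2.53]
rz/8deg 0.21 yaw now -80.05202179527447
```

```bash
python3 -m pendant '[{"dx":-0.02,"dy":0.16,"dz":0.8,"rx":0,"ry":0,"rz":0.2,"grip":120},{"dx":0,"dy":0,"dz":0.9,"rx":0,"ry":0,"rz":0,"grip":120},{"dx":0,"dy":0,"dz":0.95,"rx":0,"ry":0,"rz":0,"grip":120},{"dx":0,"dy":0,"dz":0,"rx":0,"ry":0,"rz":0,"grip":120},{"dx":0,"dy":0,"dz":0,"rx":0,"ry":0,"rz":0,"grip":255},{"dx":0,"dy":0,"dz":0,"rx":0,"ry":0,"rz":0,"grip":255},{"dx":0,"dy":0,"dz":0,"rx":0,"ry":0,"rz":0,"grip":255},{"dx":0,"dy":0,"dz":0,"rx":0,"ry":0,"rz":0,"grip":255}]' 60
python3 -m pendant '[{"dx":0,"dy":0,"dz":0,"rx":0,"ry":0,"rz":0,"grip":255},{"dx":0,"dy":0,"dz":-0.3,"rx":0,"ry":0,"rz":0,"grip":255},{"dx":0,"dy":0,"dz":-0.7,"rx":0,"ry":0,"rz":0,"grip":255},{"dx":0,"dy":0,"dz":-0.9,"rx":0,"ry":0,"rz":0,"grip":255},{"dx":0,"dy":0,"dz":-0.9,"rx":0,"ry":0,"rz":0,"grip":255},{"dx":0,"dy":0,"dz":-1,"rx":0,"ry":0,"rz":0,"grip":255},{"dx":0,"dy":0,"dz":-1,"rx":0,"ry":0,"rz":-1,"grip":255},{"dx":0,"dy":0,"dz":-0.7,"rx":0,"ry":0,"rz":-1,"grip":255}]'
python3 -m pendant '[{"dx":0,"dy":0,"dz":0,"rx":0,"ry":0,"rz":-1,"grip":255},{"dx":0,"dy":0,"dz":0,"rx":0,"ry":0,"rz":-1,"grip":255},{"dx":0,"dy":0,"dz":0,"rx":0,"ry":0,"rz":-1,"grip":255},{"dx":0,"dy":0,"dz":0,"rx":0,"ry":0,"rz":-1,"grip":255},{"dx":0,"dy":0,"dz":0,"rx":0,"ry":0,"rz":-1,"grip":255},{"dx":0,"dy":0,"dz":0,"rx":0,"ry":0,"rz":-1,"grip":255},{"dx":0,"dy":0,"dz":0,"rx":0,"ry":0,"rz":-1,"grip":255},{"dx":0,"dy":0,"dz":0,"rx":0,"ry":0,"rz":-1,"grip":255}]'
python3 - <<'E'
from h import *
delta([456,280,390],0)
E
```

```text
clock: 36.0
position: [439.6, -118.2, 124.9]
eef_rot: [3.132, 0.22, 0.009]
contact_force: [-0.0, -0.5, 4.0]
gripper_width: 15.1
grip_force: 58.8
clock: 36.8
position: [437.5, -118.0, 401.8]
eef_rot: [3.069, 0.662, 0.008]
contact_force: [1.0, -0.4, -0.2]
gripper_width: 15.1
grip_force: 58.9
clock: 37.6
position: [436.9, -117.8, 397.9]
eef_rot: [2.253, 2.189, 0.0]
contact_force: [-0.3, 0.6, 0.0]
gripper_width: 15.3
grip_force: 59.0
t 37.6 p [ 436.9 -117.8  397.9] x [0.03 1.   0.  ] y [ 1.   -0.03  0.  ] z [ 0.  0. -1.] F [-0.3  0.6  0. ] w 15.256887401385251 58.983153104782104
dxyz/50 [7.96 0.15 0.16]
rz/8deg -0.21 yaw now -1.6425712171559121
```

```bash
python3 -m pendant '[{"dx":0.98,"dy":0.04,"dz":0,"rx":0,"ry":0,"rz":-0.2,"grip":255},{"dx":0.98,"dy":0.02,"dz":0,"rx":0,"ry":0,"rz":0,"grip":255},{"dx":0.98,"dy":0.02,"dz":0,"rx":0,"ry":0,"rz":0,"grip":255},{"dx":0.98,"dy":0.02,"dz":0,"rx":0,"ry":0,"rz":0,"grip":255},{"dx":0.98,"dy":0.02,"dz":0,"rx":0,"ry":0,"rz":0,"grip":255},{"dx":0.98,"dy":0.02,"dz":0,"rx":0,"ry":0,"rz":0,"grip":255},{"dx":0.98,"dy":0.02,"dz":0,"rx":0,"ry":0,"rz":0,"grip":255},{"dx":0.98,"dy":0.02,"dz":0,"rx":0,"ry":0,"rz":0,"grip":255}]'
python3 -m pendant '[{"dx":0,"dy":0,"dz":0.9,"rx":0,"ry":-0.4,"rz":0,"grip":255},{"dx":0,"dy":0,"dz":0.5,"rx":0,"ry":-1,"rz":0,"grip":255},{"dx":0,"dy":0,"dz":0,"rx":0,"ry":-1,"rz":0,"grip":255},{"dx":0,"dy":0,"dz":0,"rx":0,"ry":-1,"rz":0,"grip":255},{"dx":0.4,"dy":0,"dz":0.4,"rx":0,"ry":-1,"rz":0,"grip":255},{"dx":0.4,"dy":0,"dz":0.4,"rx":0,"ry":-1,"rz":0,"grip":255},{"dx":0,"dy":0,"dz":0.4,"rx":0,"ry":0,"rz":0,"grip":255},{"dx":0,"dy":0,"dz":0,"rx":0,"ry":0,"rz":0,"grip":255}]'
python3 - <<'E'
from h import *
delta([457,235,135],0)
t=shot('top');cv2.imwrite('pics/t11.png',cv2.resize(t['img'][190:265,185:315,::-1],(780,450),interpolation=cv2.INTER_CUBIC))
E
```

```text
clock: 38.4
position: [449.8, 275.6, 398.1]
eef_rot: [2.229, 2.213, 0.001]
contact_force: [0.9, 0.2, -0.3]
gripper_width: 15.3
grip_force: 59.0
clock: 39.2
position: [449.1, 271.2, 253.6]
eef_rot: [1.78, 1.775, -0.722]
contact_force: [0.4, -0.1, 0.9]
gripper_width: 15.6
grip_force: 59.0
t 39.2 p [449.1 271.2 253.6] x [-0.    0.72 -0.69] y [ 1.   -0.01 -0.01] z [-0.01 -0.69 -0.72] F [ 0.4 -0.1  0.9] w 15.605630449300353 59.04917299747467
dxyz/50 [1.12 0.18 2.21]
rz/8deg -0.04 yaw now -0.33680942005574505
```

```bash
python3 -m pendant '[{"dx":0.37,"dy":0.08,"dz":0.72,"rx":0,"ry":0,"rz":0,"grip":255},{"dx":0.37,"dy":0.08,"dz":0.72,"rx":0,"ry":0,"rz":0,"grip":255},{"dx":0.37,"dy":0,"dz":0.72,"rx":0,"ry":0,"rz":0,"grip":255},{"dx":0,"dy":0,"dz":0,"rx":0,"ry":0,"rz":0,"grip":255},{"dx":0,"dy":0,"dz":0,"rx":0,"ry":0,"rz":0,"grip":255}]'
python3 - <<'E'
from h import *
delta([457,228,92],0)
w=shot('wrist','w12.png')
E
```

```text
clock: 39.75
position: [459.4, 239.4, 145.0]
eef_rot: [1.791, 1.774, -0.701]
contact_force: [1.1, -0.6, -0.7]
gripper_width: 15.6
grip_force: 59.0
t 39.75 p [459.4 239.4 145. ] x [ 0.01  0.73 -0.68] y [ 1.   -0.01  0.  ] z [-0.   -0.68 -0.73] F [ 1.1 -0.6 -0.7] w 15.589977315342121 59.0098375082016
dxyz/50 [ 0.56 -0.05  0.93]
rz/8deg -0.06 yaw now -0.4536794555857118
```

View pics/w12.png

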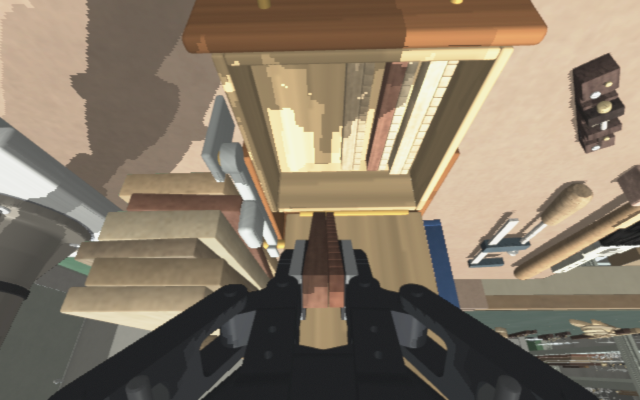

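Three strips lie flat and separate at columns 353, 388 and 425. The lane at about column 310 is free for the held brown one.

```bash
python3 -m pendant '[{"dx":0.25,"dy":-0.04,"dz":0.4,"rx":0,"ry":0,"rz":0,"grip":255},{"dx":0.2,"dy":0,"dz":0.35,"rx":0,"ry":0,"rz":0,"grip":255},{"dx":0.15,"dy":0,"dz":0.2,"rx":0,"ry":0,"rz":0,"grip":255},{"dx":0,"dy":0,"dz":0,"rx":0,"ry":0,"rz":0,"grip":255},{"dx":0,"dy":0,"dz":0,"rx":0,"ry":0,"rz":0,"grip":255}]'
```

```text
clock: 40.3
position: [456.7, 229.4, 87.8]
eef_rot: [1.788, 1.776, -0.704]
contact_force: [0.4, 0.8, 0.5]
gripper_width: 15.4
grip_force: 59.0
```

```bash
python3 -m pendant '[{"dx":0,"dy":0,"dz":0,"rx":0,"ry":0,"rz":0,"grip":190},{"dx":0,"dy":0,"dz":0,"rx":0,"ry":0,"rz":0,"grip":190},{"dx":0,"dy":0,"dz":0,"rx":0,"ry":0,"rz":0,"grip":190},{"dx":0,"dy":0,"dz":0,"rx":0,"ry":0,"rz":0,"grip":190},{"dx":-0.6,"dy":0,"dz":-0.6,"rx":0,"ry":0,"rz":0,"grip":190},{"dx":-0.68,"dy":0,"dz":-0.7,"rx":0,"ry":0,"rz":0,"grip":190},{"dx":-0.68,"dy":0,"dz":-0.7,"rx":0,"ry":0,"rz":0,"grip":140},{"dx":0,"dy":0,"dz":0,"rx":0,"ry":0,"rz":0,"grip":140}]'
python3 - <<'E'
from h import *
st()
w=shot('wrist','w13.png')
np.set_printoptions(suppress=True,precision=1)
for l in ['stay_tab','stay_pivot','drawer_front','drawer_floor']:
    z={'stay_tab':106,'stay_pivot':88,'drawer_front':32,'drawer_floor':14}[l]
    for x in nets.mark_of('wrist',l)[:2]:print(l,x['centre'],x['confidence'],onz(w,x['centre'],z))
E
```

```text
clock: 41.1
position: [458.3, 226.8, 233.1]
eef_rot: [1.794, 1.772, -0.691]
contact_force: [-0.6, 0.3, -0.2]
gripper_width: 38.7
grip_force: 0.0
t 41.1 p [458.3 226.8 233.1] x [ 0.01  0.73 -0.68] y [ 1.   -0.01  0.01] z [ 0.   -0.68 -0.73] F [-0.6  0.3 -0.2] w 38.65417999791123 0.0
stay_tab [263.0, 112.3] 0.67 [415.  209.5 106. ]
stay_pivot [249.6, 33.7] 0.88 [413.9 257.2  88. ]
drawer_floor [345.5, 31.4] 0.87 [479.6 213.7  14. ]
```

View pics/w13.png

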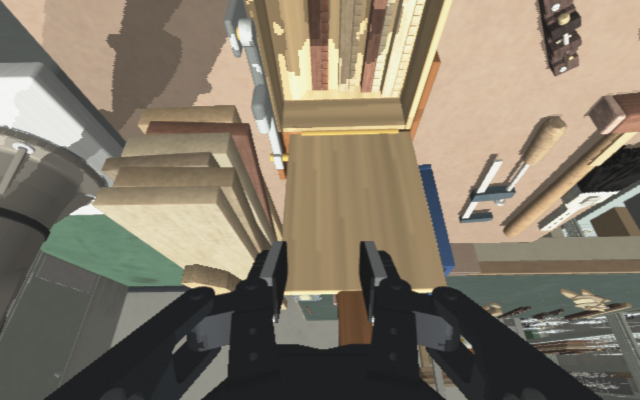

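All four strips lie flat in the drawer at columns 290–410. The stay's tab is at (263,112) and its pivot at (250,34). Next I level the tool and go above the tab.

```bash
python3 -m pendant '[{"dx":0,"dy":0,"dz":0,"rx":0,"ry":1,"rz":0,"grip":140},{"dx":0,"dy":0,"dz":0,"rx":0,"ry":1,"rz":0,"grip":140},{"dx":0,"dy":0,"dz":0,"rx":0,"ry":1,"rz":0,"grip":140},{"dx":0,"dy":0,"dz":0,"rx":0,"ry":1,"rz":0,"grip":140},{"dx":0,"dy":0,"dz":0,"rx":0,"ry":1,"rz":0,"grip":140},{"dx":0,"dy":-0.4,"dz":0,"rx":0,"ry":0.35,"rz":0,"grip":140},{"dx":-0.35,"dy":-0.5,"dz":0.2,"rx":0,"ry":0,"rz":0,"grip":140},{"dx":0,"dy":0,"dz":0,"rx":0,"ry":0,"rz":0,"grip":140}]'
python3 - <<'E'
from h import *
w=shot('wrist')
for l in ['stay_tab','stay_pivot','drawer_floor','lid_tab']:
    z={'stay_tab':106,'stay_pivot':88,'drawer_front':32,'drawer_floor':14,'lid_tab':245}[l]
    for x in nets.mark_of('wrist',l)[:2]:print(l,np.round(x['centre']),x['confidence'],onz(w,x['centre'],z).round(1))
delta([414.5,207,118],0)
E
```

```text
clock: 42.15
position: [405.2, 203.7, 212.6]
eef_rot: [2.229, 2.21, -0.027]
contact_force: [0.0, -0.2, 0.2]
gripper_width: 38.4
grip_force: 0.0
stay_tab [337. 195.] 0.63 [414.8 210.2 106. ]
stay_pivot [335. 134.] 0.72 [413.5 256.1  88. ]
drawer_floor [392. 168.] 0.82 [477.9 212.2  14. ]
lid_tab [331. 135.] 0.45 [407.7 272.5 245. ]
t 42.4 p [411.6 208.8 216.4] x [ 0.01  1.   -0.01] y [ 1.   -0.01  0.  ] z [ 0.   -0.01 -1.  ] F [ 0.9 -0.3 -0.3] w 38.39093226783041 0.0
dxyz/50 [-0.02  0.06  1.97]
rz/8deg -0.04 yaw now -0.33497374255968576
```

```bash
python3 -m pendant '[{"dx":-0.02,"dy":0.06,"dz":0.7,"rx":0,"ry":0,"rz":0,"grip":140},{"dx":0,"dy":0,"dz":0.7,"rx":0,"ry":0,"rz":0,"grip":140},{"dx":0,"dy":0,"dz":0.55,"rx":0,"ry":0,"rz":0,"grip":140},{"dx":0,"dy":0,"dz":0,"rx":0,"ry":0,"rz":0,"grip":255},{"dx":0,"dy":0,"dz":0,"rx":0,"ry":0,"rz":0,"grip":255},{"dx":0,"dy":0,"dz":0,"rx":0,"ry":0,"rz":0,"grip":255},{"dx":0,"dy":0,"dz":0,"rx":0,"ry":0,"rz":0,"grip":255},{"dx":0,"dy":0,"dz":0,"rx":0,"ry":0,"rz":0,"grip":255}]' 40
python3 - <<'E'
from h import *
st()
# ideal arc for TCP (local radius vector from pivot) in tool-frame steps of 8 deg, tool turning along
s=monitor.get_state();p=np.array(s['position'])
r0=np.array([p[1]-256.5,p[2]-88])
prev=r0
print(r0, 'chord',2*np.linalg.norm(r0)*np.sin(np.radians(4)))
f=lambda a:np.array([[np.cos(a),np.sin(a)],[-np.sin(a),np.cos(a)]])@r0  # clockwise in (y,z): -y goes to +z
a=np.radians(8);d=f(a)-r0;print('first step (dy_world,dz_world)',d,'tool dx,dz',d[0]/50,-d[1]/50)
E
```

```text
clock: 43.2
position: [413.9, 207.1, 119.6]
eef_rot: [2.223, 2.212, -0.006]
contact_force: [-1.5, 0.9, -3.5]
gripper_width: 8.7
grip_force: 41.5
t 43.2 p [413.9 207.1 119.6] x [ 0.01  1.   -0.01] y [ 1.   -0.01  0.  ] z [ 0.   -0.01 -1.  ] F [-1.5  0.9 -3.5] w 8.691565763129944 41.53116524219513
[-49.42332899  31.63302313] chord 8.18658552349631
first step (dy_world,dz_world) [4.88345036 6.57054755] tool dx,dz 0.09766900723356756 -0.13141095098741615
```

```bash
python3 -m pendant '[{"dx":0.05,"dy":0,"dz":-0.065,"rx":0,"ry":-0.5,"rz":0,"grip":255},{"dx":0.05,"dy":0,"dz":-0.065,"rx":0,"ry":-0.5,"rz":0,"grip":255},{"dx":0.098,"dy":0,"dz":-0.131,"rx":0,"ry":-1,"rz":0,"grip":255},{"dx":0.098,"dy":0,"dz":-0.131,"rx":0,"ry":-1,"rz":0,"grip":255},{"dx":0,"dy":0,"dz":0,"rx":0,"ry":0,"rz":0,"grip":255}]'
python3 -c "
from h import *;st();print(monitor.get_state()['qpos'])"
```

```text
clock: 43.7
position: [413.7, 225.3, 136.7]
eef_rot: [1.983, 1.981, -0.437]
contact_force: [-4.3, -3.7, 4.3]
gripper_width: 9.0
grip_force: 42.1
t 43.7 p [413.7 225.3 136.7] x [ 0.    0.91 -0.42] y [ 1. -0. -0.] z [-0.   -0.42 -0.91] F [-4.3 -3.7  4.3] w 8.984480989912088 42.14897274971008
[-0.63732738  0.45444405 -0.1634323   1.69748788  0.37995079  1.33683722
 -0.94986768]
```

```bash
python3 -m pendant '[{"dx":0.098,"dy":0,"dz":-0.131,"rx":0,"ry":-1,"rz":0,"grip":255},{"dx":0.098,"dy":0,"dz":-0.131,"rx":0,"ry":-1,"rz":0,"grip":255},{"dx":0.098,"dy":0,"dz":-0.131,"rx":0,"ry":-1,"rz":0,"grip":255},{"dx":0.098,"dy":0,"dz":-0.131,"rx":0,"ry":-1,"rz":0,"grip":255},{"dx":0,"dy":0,"dz":0,"rx":0,"ry":0,"rz":0,"grip":255}]'
python3 -c "
from h import *;st();print(monitor.get_state()['qpos'])"
```

```text
clock: 44.2
position: [413.4, 256.0, 144.3]
eef_rot: [1.62, 1.617, -0.885]
contact_force: [-1.0, -3.3, 5.0]
gripper_width: 8.9
grip_force: 43.1
t 44.2 p [413.4 256.  144.3] x [-0.    0.54 -0.84] y [ 1. -0. -0.] z [-0.   -0.84 -0.54] F [-1.  -3.3  5. ] w 8.872365219833561 43.10070276260376
[-0.89373603  0.81756599 -0.084352    1.37690632  0.56461179  1.83363286
 -1.09567587]
```

```bash
python3 -m pendant '[{"dx":0.08,"dy":0,"dz":-0.124,"rx":0,"ry":-0.4,"rz":0,"grip":255},{"dx":0.08,"dy":0,"dz":-0.124,"rx":0,"ry":-0.4,"rz":0,"grip":255},{"dx":0.11,"dy":0,"dz":-0.11,"rx":0,"ry":-0.4,"rz":0,"grip":255},{"dx":0.11,"dy":0,"dz":-0.11,"rx":0,"ry":-0.3,"rz":0,"grip":255},{"dx":0,"dy":0,"dz":0,"rx":0,"ry":0,"rz":0,"grip":255}]'
python3 - <<'E'
from h import *
s=st();print(s['qpos'])
t=shot('top')
w=shot('wrist')
for n,d in(('top',t),('wrist',w)):
  for l in('stay_tab','stay_pivot'):
    for x in nets.mark_of(n,l)[:2]:print(n,l,np.round(x['centre']),x['confidence'],onz(d,x['centre'],138 if l=='stay_tab' else 88).round(1))
cv2.imwrite('pics/c14.png',np.hstack([cv2.resize(w['img'][:,:,::-1],(480,300)),cv2.resize(t['img'][190:265,190:270,::-1],(320,300),interpolation=cv2.INTER_CUBIC)]))
E
```

```text
clock: 44.7
position: [413.3, 283.1, 140.5]
eef_rot: [1.484, 1.47, -1.019]
contact_force: [-4.6, -6.2, 1.8]
gripper_width: 8.9
grip_force: 40.3
t 44.7 p [413.3 283.1 140.5] x [ 0.    0.36 -0.93] y [ 1.   -0.01 -0.  ] z [-0.01 -0.93 -0.36] F [-4.6 -6.2  1.8] w 8.872976449007265 40.2926105260849
[-0.98463267  0.98704839 -0.00887279  1.21459973  0.59361763  2.0080911
 -1.07135004]
top stay_tab [194. 255.] 0.58 [411.9 271.7 138. ]
top stay_pivot [207. 252.] 0.45 [416.5 257.7  88. ]
top stay_pivot [240. 206.] 0.33 [530.  179.9  88. ]
wrist stay_tab [323. 270.] 0.72 [412.4 268.1 138. ]
wrist stay_pivot [322. 172.] 0.66 [411.6 275.7  88. ]
```

```bash
python3 -m pendant '[{"dx":0,"dy":0,"dz":0,"rx":0,"ry":0,"rz":0,"grip":140},{"dx":0,"dy":0,"dz":0,"rx":0,"ry":0,"rz":0,"grip":140},{"dx":0,"dy":0,"dz":0,"rx":0,"ry":0,"rz":0,"grip":140},{"dx":0,"dy":0,"dz":-0.7,"rx":0,"ry":0,"rz":0,"grip":140},{"dx":0,"dy":0,"dz":-0.9,"rx":0,"ry":0,"rz":0,"grip":140},{"dx":-0.9,"dy":0,"dz":-0.1,"rx":0,"ry":0,"rz":0,"grip":140},{"dx":-0.9,"dy":0,"dz":-0.1,"rx":0,"ry":0.5,"rz":0,"grip":140},{"dx":-0.8,"dy":0,"dz":-0.1,"rx":0,"ry":1,"rz":0,"grip":140}]'
python3 -m pendant '[{"dx":0,"dy":0,"dz":0,"rx":0,"ry":1,"rz":0,"grip":140},{"dx":0,"dy":0,"dz":0,"rx":0,"ry":1,"rz":0,"grip":140},{"dx":0,"dy":0,"dz":0,"rx":0,"ry":1,"rz":0,"grip":140},{"dx":0,"dy":0,"dz":0,"rx":0,"ry":1,"rz":0,"grip":140},{"dx":0,"dy":0,"dz":0,"rx":0,"ry":1,"rz":0,"grip":140},{"dx":0,"dy":0,"dz":0,"rx":0,"ry":1,"rz":0,"grip":140},{"dx":0,"dy":0,"dz":0,"rx":0,"ry":1,"rz":0,"grip":140},{"dx":0,"dy":0,"dz":0,"rx":0,"ry":0,"rz":0,"grip":140}]'
python3 - <<'E'
from h import *
delta([479.5,200,320],0)
w=shot('wrist');t=shot('top')
for l in('stay_tab','stay_pivot','lid_tab','lid_hinge'):
  for n,d in (('wrist',w),('top',t)):
    for x in nets.mark_of(n,l)[:2]:print(n,l,np.round(x['centre']),x['confidence'],onz(d,x['centre'],{'stay_tab':138,'stay_pivot':88,'lid_tab':246,'lid_hinge':56}[l]).round(1))
E
```

```text
clock: 45.8
position: [415.4, 289.1, 275.5]
eef_rot: [1.637, 1.604, -0.925]
contact_force: [0.9, 2.1, 1.1]
gripper_width: 38.3
grip_force: 0.0
clock: 46.6
position: [417.9, 281.7, 279.8]
eef_rot: [2.268, 2.165, -0.048]
contact_force: [1.1, -0.7, 0.3]
gripper_width: 38.3
grip_force: 0.0
t 46.6 p [417.9 281.7 279.8] x [ 0.05  1.   -0.03] y [ 1.   -0.05 -0.02] z [-0.02 -0.03 -1.  ] F [ 1.1 -0.7  0.3] w 38.25813111195788 0.0
dxyz/50 [-1.6   1.29 -0.78]
rz/8deg -0.33 yaw now -2.678013273579965
wrist stay_tab [323. 201.] 0.94 [414.2 270.1 138. ]
top stay_tab [193. 254.] 0.69 [413.7 274.8 138. ]
wrist stay_pivot [319. 197.] 0.86 [408.9 257.5  88. ]
top stay_pivot [232. 226.] 0.71 [479.9 198.   88. ]
top stay_pivot [209. 250.] 0.61 [419.5 253.4  88. ]
top lid_tab [239. 224.] 0.97 [486.  147.4 246. ]
top lid_hinge [259. 227.] 0.9 [479.1 135.6  56. ]
top lid_hinge [240. 155.] 0.3 [662.7 189.4  56. ]
```

```bash
python3 -m pendant '[{"dx":0,"dy":0.1,"dz":-0.9,"rx":0,"ry":0,"rz":-0.33,"grip":100},{"dx":0,"dy":0.6,"dz":-0.6,"rx":0,"ry":0.2,"rz":0,"grip":100},{"dx":0,"dy":0.7,"dz":0,"rx":0,"ry":0,"rz":0,"grip":100},{"dx":-0.9,"dy":0,"dz":0,"rx":0,"ry":0,"rz":0,"grip":100},{"dx":-0.9,"dy":0,"dz":0,"rx":0,"ry":0,"rz":0,"grip":100},{"dx":-0.6,"dy":0,"dz":0,"rx":0,"ry":0,"rz":0,"grip":100},{"dx":0,"dy":0,"dz":0,"rx":0,"ry":0,"rz":0,"grip":100},{"dx":0,"dy":0,"dz":0,"rx":0,"ry":0,"rz":0,"grip":100}]'
python3 - <<'E'
from h import *
w=shot('wrist','w15.png')
for x in nets.mark_of('wrist','lid_tab')[:2]:print(x['centre'],x['confidence'],onz(w,x['centre'],246).round(1))
for x in nets.spot_in('wrist','lid_tab')[:2]:print(x)
delta([483,147,249],0)
E
```

```text
clock: 47.9
position: [488.8, 169.3, 351.0]
eef_rot: [-2.202, -2.219, 0.023]
contact_force: [0.4, 0.5, -0.6]
gripper_width: 51.8
grip_force: 0.0
[313.4, 230.3] 0.8 [478.1 147.6 246. ]
[446.3, 131.0] 0.38 [576.4 228.6 246. ]
{'centre': [321.3, 208.1], 'confidence': 0.92}
t 48.05 p [488.3 171.6 350.5] x [-0.01  1.   -0.  ] y [ 1.    0.01 -0.02] z [-0.02 -0.   -1.  ] F [-0.3  0.7  0.2] w 51.71729578108049 0.0
dxyz/50 [-0.49 -0.07  2.03]
rz/8deg 0.09 yaw now 0.6991533146863282
```

View pics/w15.png

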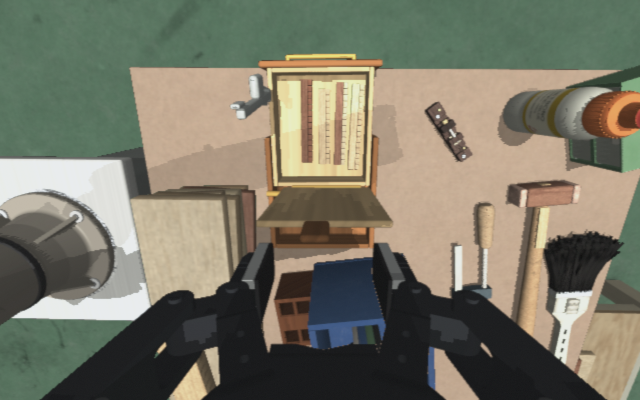

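The lid's tab is at (316,228), the stay stands up at (250,95), and the four strips lie in the drawer at columns 305–355. Now I pinch the tab.

```bash
python3 -m pendant '[{"dx":-0.49,"dy":-0.17,"dz":0.3,"rx":0,"ry":0,"rz":0.09,"grip":100},{"dx":0,"dy":0,"dz":0.8,"rx":0,"ry":0,"rz":0,"grip":100},{"dx":0,"dy":0,"dz":0.6,"rx":0,"ry":0,"rz":0,"grip":100},{"dx":0,"dy":0,"dz":0.3,"rx":0,"ry":0,"rz":0,"grip":100},{"dx":0,"dy":0,"dz":0,"rx":0,"ry":0,"rz":0,"grip":255},{"dx":0,"dy":0,"dz":0,"rx":0,"ry":0,"rz":0,"grip":255},{"dx":0,"dy":0,"dz":0,"rx":0,"ry":0,"rz":0,"grip":255},{"dx":0,"dy":0,"dz":0,"rx":0,"ry":0,"rz":0,"grip":255}]' 30
python3 - <<'E'
from h import *
s=st()
r=R.from_rotvec(s['eef_rot']).as_matrix();p=np.array(s['position'])+3*r[:,2]
h=np.array([132,56.]);v=p[1:]-h;rad=np.linalg.norm(v);a0=np.arctan2(v[1],v[0]);print(rad,a0)
a=np.linspace(a0,0.02,17);P=h+rad*np.c_[np.cos(a),np.sin(a)]
D=np.diff(P,axis=0)
for d in D:print(np.round((r.T@np.array([0,d[0],d[1]]))/50,2))
E
```

```text
clock: 48.85
position: [479.8, 145.5, 251.4]
eef_rot: [-2.216, -2.21, 0.02]
contact_force: [4.3, 0.7, -8.9]
gripper_width: 23.3
grip_force: 33.0
t 48.85 p [479.8 145.5 251.4] x [ 0.  1. -0.] y [ 1.   -0.   -0.02] z [-0.02 -0.   -1.  ] F [ 4.3  0.7 -8.9] w 23.266447193067677 33.01372826099396
192.87335990662575 1.5008530075705484
[ 0.35 -0.    0.04]
[0.35 0.   0.07]
[0.34 0.   0.11]
[0.33 0.   0.14]
[0.32 0.   0.17]
[0.3 0.  0.2]
[0.28 0.   0.22]
[0.26 0.   0.25]
[0.23 0.   0.27]
[0.21 0.   0.29]
[0.18 0.   0.31]
[0.15 0.01 0.32]
[0.12 0.01 0.34]
[0.09 0.01 0.35]
[0.06 0.01 0.35]
[0.02 0.01 0.36]
```

```bash
python3 -m pendant '[{"dx":0.35,"dy":0,"dz":0.04,"rx":0,"ry":0,"rz":0,"grip":255},{"dx":0.35,"dy":0,"dz":0.07,"rx":0,"ry":0,"rz":0,"grip":255},{"dx":0.34,"dy":0,"dz":0.11,"rx":0,"ry":0,"rz":0,"grip":255},{"dx":0.33,"dy":0,"dz":0.14,"rx":0,"ry":0,"rz":0,"grip":255},{"dx":0.32,"dy":0,"dz":0.17,"rx":0,"ry":0,"rz":0,"grip":255},{"dx":0,"dy":0,"dz":0,"rx":0,"ry":0,"rz":0,"grip":255}]'
python3 -m pendant '[{"dx":0.3,"dy":0,"dz":0.2,"rx":0,"ry":0,"rz":0,"grip":255},{"dx":0.28,"dy":0,"dz":0.22,"rx":0,"ry":0,"rz":0,"grip":255},{"dx":0.26,"dy":0,"dz":0.25,"rx":0,"ry":0,"rz":0,"grip":255},{"dx":0.23,"dy":0,"dz":0.27,"rx":0,"ry":0,"rz":0,"grip":255},{"dx":0,"dy":0,"dz":0,"rx":0,"ry":0,"rz":0,"grip":255}]'
python3 -c "
from h import *;s=st();r=R.from_rotvec(s['eef_rot']).as_matrix();p=np.array(s['position'])+3*r[:,2];v=p[1:]-[132,56];print(np.hypot(*v),np.arctan2(v[1],v[0]))"
```

```text
clock: 49.45
position: [478.5, 235.1, 224.1]
eef_rot: [-2.208, -2.214, 0.017]
contact_force: [4.1, 3.1, 3.6]
gripper_width: 23.3
grip_force: 34.4
clock: 49.95
position: [477.6, 287.8, 176.1]
eef_rot: [-2.21, -2.212, 0.017]
contact_force: [5.1, 3.6, 3.0]
gripper_width: 23.3
grip_force: 32.9
t 49.95 p [477.6 287.8 176.1] x [-0.  1.  0.] y [ 1.    0.   -0.02] z [-0.02  0.   -1.  ] F [5.1 3.6 3. ] w 23.30610920167281 32.926998138427734
194.92971234462416 0.6443671479824511
```

```bash
python3 -m pendant '[{"dx":0.21,"dy":0,"dz":0.29,"rx":0,"ry":0,"rz":0,"grip":255},{"dx":0.18,"dy":0.02,"dz":0.31,"rx":0,"ry":0,"rz":0,"grip":255},{"dx":0.15,"dy":0.02,"dz":0.32,"rx":0,"ry":0,"rz":0,"grip":255},{"dx":0.12,"dy":0.02,"dz":0.34,"rx":0,"ry":0,"rz":0,"grip":255},{"dx":0.09,"dy":0.02,"dz":0.35,"rx":0,"ry":0,"rz":0,"grip":255},{"dx":0,"dy":0,"dz":0,"rx":0,"ry":0,"rz":0,"grip":255}]'
python3 -m pendant '[{"dx":0.05,"dy":0,"dz":0.2,"rx":0,"ry":0,"rz":0,"grip":255},{"dx":0.01,"dy":0,"dz":0.2,"rx":0,"ry":0,"rz":0,"grip":255},{"dx":0,"dy":0,"dz":0,"rx":0,"ry":0,"rz":0,"grip":255}]'
```

```text
clock: 50.55
position: [477.2, 321.5, 92.7]
eef_rot: [-2.212, -2.208, 0.032]
contact_force: [0.8, 3.8, 0.2]
gripper_width: 23.4
grip_force: 33.0
clock: 50.85
position: [477.3, 323.4, 74.4]
eef_rot: [-2.214, -2.206, 0.03]
contact_force: [-1.3, 3.9, -0.4]
gripper_width: 23.4
grip_force: 33.0
```

```bash
python3 -m pendant '[{"dx":0,"dy":0,"dz":0.12,"rx":0,"ry":0,"rz":0,"grip":255},{"dx":0,"dy":0,"dz":0.08,"rx":0,"ry":0,"rz":0,"grip":255},{"dx":0,"dy":0,"dz":0,"rx":0,"ry":0,"rz":0,"grip":255},{"dx":0,"dy":0,"dz":0,"rx":0,"ry":0,"rz":0,"grip":255}]'
```

```text
clock: 51.25
position: [477.4, 323.3, 66.2]
eef_rot: [-2.214, -2.206, 0.028]
contact_force: [-3.6, 3.7, -0.5]
gripper_width: 23.2
grip_force: 32.9
```

```bash
python3 -m pendant '[{"dx":0,"dy":0,"dz":0.06,"rx":0,"ry":0,"rz":0,"grip":255},{"dx":0,"dy":0,"dz":0.04,"rx":0,"ry":0,"rz":0,"grip":255},{"dx":0,"dy":0,"dz":0,"rx":0,"ry":0,"rz":0,"grip":255},{"dx":0,"dy":0,"dz":0,"rx":0,"ry":0,"rz":0,"grip":255}]'
python3 -m pendant '[{"dx":0,"dy":0,"dz":0.04,"rx":0,"ry":0,"rz":0,"grip":255},{"dx":0,"dy":0,"dz":0.0,"rx":0,"ry":0,"rz":0,"grip":255},{"dx":0,"dy":0,"dz":0,"rx":0,"ry":0,"rz":0,"grip":255}]'
```

```text
clock: 51.65
position: [477.4, 323.4, 61.4]
eef_rot: [-2.213, -2.206, 0.028]
contact_force: [-3.5, 3.7, -0.4]
gripper_width: 23.5
grip_force: 32.8
clock: 51.95
position: [477.4, 323.3, 59.4]
eef_rot: [-2.214, -2.206, 0.028]
contact_force: [-3.6, 3.4, 0.4]
gripper_width: 23.3
grip_force: 32.8
```

```bash
python3 -m pendant '[{"dx":0,"dy":0,"dz":0.04,"rx":0,"ry":0,"rz":0,"grip":255},{"dx":0,"dy":0,"dz":0.04,"rx":0,"ry":0,"rz":0,"grip":255},{"dx":0,"dy":0,"dz":0,"rx":0,"ry":0,"rz":0,"grip":255}]'
python3 -m pendant '[{"dx":0,"dy":0,"dz":0.04,"rx":0,"ry":0,"rz":0,"grip":255},{"dx":0,"dy":0,"dz":0.0,"rx":0,"ry":0,"rz":0,"grip":255},{"dx":0,"dy":0,"dz":0,"rx":0,"ry":0,"rz":0,"grip":255}]'
```

```text
clock: 52.25
position: [477.6, 323.4, 58.0]
eef_rot: [-2.213, -2.205, 0.026]
contact_force: [-8.1, 1.2, 14.2]
gripper_width: 23.1
grip_force: 34.0
clock: 52.55
position: [477.7, 323.4, 57.5]
eef_rot: [-2.213, -2.205, 0.025]
contact_force: [-10.3, 0.0, 21.3]
gripper_width: 23.4
grip_force: 34.8
```

```bash
python3 -m pendant '[{"dx":0,"dy":0,"dz":-0.05,"rx":0,"ry":0,"rz":0,"grip":255},{"dx":0,"dy":0.03,"dz":0,"rx":0,"ry":0,"rz":0,"grip":100},{"dx":0,"dy":0,"dz":0,"rx":0,"ry":0,"rz":0,"grip":100},{"dx":0,"dy":0,"dz":0,"rx":0,"ry":0,"rz":0,"grip":100},{"dx":0,"dy":0,"dz":0,"rx":0,"ry":0,"rz":0,"grip":100}]'
python3 - <<'E'
from h import *
st();w=shot('wrist');t=shot('top')
for l,z in(('lid_tab',60),('stay_tab',138),('drawer_front',32),('lid_hinge',56)):
  for n,d in (('top',t),('wrist',w)):
    for x in nets.mark_of(n,l)[:1]:print(n,l,np.round(x['centre']),x['confidence'],onz(d,x['centre'],z).round(1))
E
```

```text
clock: 53.05
position: [480.9, 322.0, 56.0]
eef_rot: [-2.218, -2.206, 0.025]
contact_force: [0.5, -1.0, 0.4]
gripper_width: 52.1
grip_force: 0.0
t 53.05 p [480.9 322.   56. ] x [ 0.01  1.   -0.  ] y [ 1.   -0.01 -0.02] z [-0.02 -0.   -1.  ] F [ 0.5 -1.   0.4] w 52.084427791955605 0.0
wrist lid_tab [316. 285.] 0.78 [477.  321.1  60. ]
top stay_tab [200. 256.] 0.62 [411.6 258.  138. ]
top drawer_front [194. 227.] 0.72 [476.1 308.6  32. ]
top lid_hinge [262. 226.] 0.63 [479.4 127.7  56. ]
```

```bash
python3 -m pendant '[{"dx":0,"dy":0,"dz":0.24,"rx":0,"ry":0,"rz":0,"grip":100},{"dx":-0.15,"dy":0,"dz":0,"rx":0,"ry":0,"rz":0,"grip":100},{"dx":-0.15,"dy":0,"dz":0,"rx":0,"ry":0,"rz":0,"grip":100},{"dx":-0.15,"dy":0,"dz":0,"rx":0,"ry":0,"rz":0,"grip":100},{"dx":-0.15,"dy":0,"dz":0,"rx":0,"ry":0,"rz":0,"grip":100},{"dx":0,"dy":0,"dz":0,"rx":0,"ry":0,"rz":0,"grip":100}]'
python3 -m pendant '[{"dx":-0.2,"dy":0,"dz":0,"rx":0,"ry":0,"rz":0,"grip":100},{"dx":-0.2,"dy":0,"dz":0,"rx":0,"ry":0,"rz":0,"grip":100},{"dx":-0.2,"dy":0,"dz":0,"rx":0,"ry":0,"rz":0,"grip":100},{"dx":-0.2,"dy":0,"dz":0,"rx":0,"ry":0,"rz":0,"grip":100},{"dx":0,"dy":0,"dz":0,"rx":0,"ry":0,"rz":0,"grip":100}]'
```

```text
clock: 54.15
position: [479.6, 291.6, 44.4]
eef_rot: [-2.217, -2.205, 0.027]
contact_force: [-0.3, 1.0, -0.5]
gripper_width: 52.0
grip_force: 0.3
clock: 54.65
position: [480.4, 249.9, 44.7]
eef_rot: [-2.221, -2.204, 0.027]
contact_force: [0.4, 0.1, 0.5]
gripper_width: 51.8
grip_force: 0.0
```

```bash
python3 -m pendant '[{"dx":-0.15,"dy":0,"dz":0,"rx":0,"ry":0,"rz":0,"grip":100},{"dx":-0.15,"dy":0,"dz":0,"rx":0,"ry":0,"rz":0,"grip":100}]'
python3 - <<'E'
from h import *
st();w=shot('wrist');t=shot('top')
for l,z in(('lid_tab',60),('stay_pivot',88),('drawer_front',32),('lid_hinge',56)):
  for n,d in (('top',t),('wrist',w)):
    for x in nets.mark_of(n,l)[:1]:print(n,l,np.round(x['centre']),x['confidence'],onz(d,x['centre'],z).round(1))
E
```

```text
clock: 54.85
position: [480.4, 239.1, 44.8]
eef_rot: [-2.214, -2.208, 0.02]
contact_force: [1.6, 5.4, -3.3]
gripper_width: 52.2
grip_force: 2.3
t 54.85 p [480.4 239.1  44.8] x [0. 1. 0.] y [ 1.   -0.   -0.02] z [-0.02  0.   -1.  ] F [ 1.6  5.4 -3.3] w 52.21944930084157 2.3114658147096634
top lid_tab [237. 249.] 0.33 [421.4 190.8  60. ]
wrist lid_tab [318. 275.] 0.64 [478.  250.4  60. ]
top stay_pivot [239. 249.] 0.58 [424.5 178.5  88. ]
top drawer_front [227. 226.] 0.62 [478.5 223.9  32. ]
top lid_hinge [239. 249.] 0.67 [422.7 185.4  56. ]
```

```bash
python3 -m pendant '[{"dx":-0.12,"dy":0,"dz":0,"rx":0,"ry":0,"rz":0,"grip":100},{"dx":-0.12,"dy":0,"dz":0,"rx":0,"ry":0,"rz":0,"grip":100},{"dx":-0.12,"dy":0,"dz":0,"rx":0,"ry":0,"rz":0,"grip":100}]'
python3 -m pendant '[{"dx":-0.06,"dy":0,"dz":0,"rx":0,"ry":0,"rz":0,"grip":100},{"dx":-0.06,"dy":0,"dz":0,"rx":0,"ry":0,"rz":0,"grip":100}]'
```

```text
clock: 55.65
position: [479.7, 221.3, 44.4]
eef_rot: [-2.213, -2.208, 0.022]
contact_force: [1.7, 5.0, -3.5]
gripper_width: 52.0
grip_force: 2.3
clock: 55.85
position: [479.7, 219.9, 44.5]
eef_rot: [-2.208, -2.208, 0.013]
contact_force: [2.4, 15.6, -7.5]
gripper_width: 51.8
grip_force: 7.9
```

```bash
python3 -m pendant '[{"dx":-0.05,"dy":0,"dz":0,"rx":0,"ry":0,"rz":0,"grip":100},{"dx":0,"dy":0,"dz":0,"rx":0,"ry":0,"rz":0,"grip":100}]'
```

```text
clock: 56.05
position: [479.7, 219.8, 44.6]
eef_rot: [-2.204, -2.21, 0.01]
contact_force: [3.3, 15.7, -8.8]
gripper_width: 51.6
grip_force: 7.8
```

```bash
python3 -m pendant '[{"dx":-0.05,"dy":0,"dz":0,"rx":0,"ry":0,"rz":0,"grip":100},{"dx":-0.05,"dy":0,"dz":0,"rx":0,"ry":0,"rz":0,"grip":100},{"dx":0,"dy":0,"dz":0,"rx":0,"ry":0,"rz":0,"grip":100}]'
python3 -m pendant '[{"dx":0.3,"dy":0,"dz":0,"rx":0,"ry":0,"rz":0,"grip":100},{"dx":0.7,"dy":0,"dz":0,"rx":0,"ry":0,"rz":0,"grip":100},{"dx":0.9,"dy":0,"dz":0,"rx":0,"ry":0,"rz":0,"grip":100},{"dx":0,"dy":0,"dz":-0.9,"rx":0,"ry":0,"rz":0,"grip":100},{"dx":0,"dy":0,"dz":-0.9,"rx":0,"ry":0,"rz":0,"grip":100},{"dx":0,"dy":0,"dz":-0.9,"rx":0,"ry":0,"rz":0,"grip":100},{"dx":0,"dy":0,"dz":-0.9,"rx":0,"ry":0,"rz":0,"grip":100},{"dx":0,"dy":0,"dz":0,"rx":0,"ry":0,"rz":0,"grip":100}]'
python3 - <<'E'
from h import *
st();w=shot('wrist','wf.png');t=shot('top','tf.png')
for l,z in(('lid_tab',60),('stay_pivot',88),('stay_tab',138),('drawer_front',32),('lid_hinge',56),('holder',0),('tape',0),('caul',0)):
  for n,d in (('top',t),('wrist',w)):
    for x in nets.mark_of(n,l)[:1]:print(n,l,np.round(x['centre']),round(x['confidence'],2),onz(d,x['centre'],z).round(1))
E
```

```text
clock: 56.35
position: [479.6, 219.6, 44.6]
eef_rot: [-2.198, -2.213, 0.002]
contact_force: [3.8, 23.1, -12.4]
gripper_width: 51.7
grip_force: 11.2
clock: 57.15
position: [488.6, 300.4, 231.7]
eef_rot: [-2.223, -2.207, 0.005]
contact_force: [0.6, -0.6, 0.2]
gripper_width: 51.5
grip_force: 0.0
t 57.15 p [488.6 300.4 231.7] x [0.01 1.   0.  ] y [ 1.   -0.01 -0.01] z [-0.01  0.   -1.  ] F [ 0.6 -0.6  0.2] w 51.53259543664854 0.0
top lid_tab [222. 226.] 0.95 [478.9 230.6  60. ]
wrist lid_tab [315. 245.] 0.56 [476.9 232.9  60. ]
top stay_pivot [246. 249.] 0.52 [423.7 163.3  88. ]
top stay_tab [236. 255.] 0.57 [414.4 176.3 138. ]
wrist drawer_front [319. 257.] 0.62 [480.7 202.8  32. ]
top lid_hinge [297. 227.] 0.71 [479.3  39.3  56. ]
top holder [347. 240.] 0.58 [445.  -92.6   0. ]
wrist holder [316. 246.] 0.54 [475.7 201.2   0. ]
top tape [428. 248.] 0.58 [ 426.5 -310.2    0. ]
top caul [241. 155.] 0.58 [673.5 199.5   0. ]
```

```bash
python3 -c "
from rig import order;print(order.job_done())"
```

```text
the job is handed in; nothing more can be done
None
```

I handed the job in at about 57 s: all four strips lie flat in the drawer, the stay is up at about 86°, the lid is shut, the drawer is pushed home, and the holder still stands after being knocked against the bin mid-run (not by the arm).

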